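# Put the coffee service back together on its tray

## Task

The washed coffee cups and the lid of the sugar bowl have dried on the draining mat. Put each cup in the middle of the saucer with its own colour on the tray, upside down as it stands now, and close the sugar bowl with its lid so that the lid sits properly in the mouth. It is good china: set it down gently, do not drop it, and leave the saucers and the bowl standing on the tray.

Things in the scene. Friction and masses are not known exactly. Their poses are not given: they have to be found in the camera images.
- cup_blue: White coffee cup, cobalt-blue shoulder band and blue diamonds, upside down on the dark mat (top 8 mm above table). Origin: centre of the rim (underside as it stands), z up. 58 mm tall; 60 mm across at the rim, tapering to 55 mm at 40 mm height, then in to the 38 mm gilt foot ring on top. Loop handle along +x: reaches 48 mm from the axis, at 9 to 46 mm height; grip across y. About 110 g.
- cup_red: White coffee cup, crimson shoulder band and crimson tulip sprigs, upside down on the dark mat (top 8 mm above table). Origin: centre of the rim (underside as it stands), z up. 58 mm tall; 60 mm across at the rim, tapering to 55 mm at 40 mm height, then in to the 38 mm gilt foot ring on top. Loop handle along +x: reaches 48 mm from the axis, at 9 to 46 mm height; grip across y. About 110 g.
- cup_green: White coffee cup, leaf-green shoulder band and green leaves, upside down on the dark mat (top 8 mm above table). Origin: centre of the rim (underside as it stands), z up. 58 mm tall; 60 mm across at the rim, tapering to 55 mm at 40 mm height, then in to the 38 mm gilt foot ring on top. Loop handle along +x: reaches 48 mm from the axis, at 9 to 46 mm height; grip across y. About 110 g.
- cup_yellow: White coffee cup, yellow shoulder band and yellow dots, upside down on the dark mat (top 8 mm above table). Origin: centre of the rim (underside as it stands), z up. 58 mm tall; 60 mm across at the rim, tapering to 55 mm at 40 mm height, then in to the 38 mm gilt foot ring on top. Loop handle along +x: reaches 48 mm from the axis, at 9 to 46 mm height; grip across y. About 110 g.
- saucer_blue: White saucer with a broad blue rim band, loose on the steel tray (floor 4 mm above table, lip 16 mm). Origin: centre of underside, z up. 116 mm across, rim 17 mm high, flat well 76 mm across, its floor 6 mm above the origin. 140 g. Neighbours on the tray are 120 mm or more apart; one is a cream milk jug 80 mm tall.
- saucer_red: White saucer with a broad red rim band, loose on the steel tray (floor 4 mm above table, lip 16 mm). Origin: centre of underside, z up. 116 mm across, rim 17 mm high, flat well 76 mm across, its floor 6 mm above the origin. 140 g. Neighbours on the tray are 120 mm or more apart; one is a cream milk jug 80 mm tall.
- saucer_green: White saucer with a broad green rim band, loose on the steel tray (floor 4 mm above table, lip 16 mm). Origin: centre of underside, z up. 116 mm across, rim 17 mm high, flat well 76 mm across, its floor 6 mm above the origin. 140 g. Neighbours on the tray are 120 mm or more apart; one is a cream milk jug 80 mm tall.
- saucer_yellow: White saucer with a broad yellow rim band, loose on the steel tray (floor 4 mm above table, lip 16 mm). Origin: centre of underside, z up. 116 mm across, rim 17 mm high, flat well 76 mm across, its floor 6 mm above the origin. 140 g. Neighbours on the tray are 120 mm or more apart; one is a cream milk jug 80 mm tall.
- sugar_bowl: Round stainless sugar bowl, white sugar inside, two small loop handles along its y axis (55 mm from the axis), loose on the tray. Origin: centre of its underside, z up. 86 mm across, rim 62 mm high, mouth 72 mm across inside. 250 g.
- sugar_lid: Stainless lid lying right way up on the mat. Origin: centre of underside, z up. Flange 62 mm across, 6 mm deep; above it a disc 88 mm across that rests on the bowl's rim (lid origin then 56 mm above the bowl's); dome to 18 mm; black knob 22 mm across from 23 to 40 mm height. About 90 g. An upturned tumbler, 78 mm tall, is also on the mat.

How it is judged:
By the outcome, as a careful person would: the job done as asked, in the order asked, and still so for the second after the job is handed in, with the robot touching nothing.
It also fails if it takes over 133 s, if anything falls off the work surface, if the arm or the gripper's body presses on something with over 40 N, if the wrist force passes 120 N, or if a joint passes its speed limit or range.

## Robot

A 6-joint arm with a two-finger parallel gripper is mounted at the origin on the work surface. World frame = base frame: x ahead of the robot, y to its left, z up, the work surface at z = 0. Lengths are in m, angles in rad, forces in N, time in s.
With the tool pointing down it reaches from about 0.25 to 0.775 m from the base axis. Payload 4 kg.
Tool frame: the origin (TCP) lies between the finger pads; the fingertips stand 14 mm ahead of it and the grasp point (between the pads) lies 5 mm behind it; z points along the fingers, y is the line along which they close (so a half turn about z gives the same grasp; the last joint's range is limited). The gripper opens to 94 mm and grips with 3 to 60 N. Pads are 16 mm wide; open, the fingers measure 119 mm over their backs; the gripper's body (75 mm by 177 mm) begins 78 mm behind the grasp point.
Start: joints at [1.159, 0.087, 1.371, -0, 1.684, -0.103], TCP at [0.167, 0.524, 0.22] pointing down, gripper open.
Joint ranges: [-3.1, 3.1], [-0.76, 2.03], [0.27, 2.55], [-1.08, 4.22], [0.17, 2.65], [-2.57, 2.57]. Speed limits (rad/s): [2.79, 2.79, 3.14, 3.14, 3.14, 3.14].

## Interface

Orientations are given as [roll, pitch, yaw] about the fixed x, y, z axes, in that order (R = Rz(yaw) Ry(pitch) Rx(roll)).
In Python, from bench import robot, snapshot gives the robot as it stands.
- The arm moves only by the tool carry_out, never from a script. Its argument "motion" is text: rows parted by semicolons, each of 4 numbers parted by spaces: the shift along the tool's x, y, z each as a share of 0.15 m, from -1 to 1, then the turn about the tool's z as a share of 180 degrees, from -1 to 1. A call has exactly 8 rows; each row is the pose to reach, as a shift and turn from the pose commanded when the call began, along the tool's axes at that moment, turning the shorter way round; what a row does not reach only later rows make up. A row lasts 1/10 s, in which the tool goes at most 50 mm and 8.59 degrees, less where a joint would pass 70% of its speed; a pose out of reach is approached as far as the arm can. A call with a number of a shift or a turn outside -1 to 1 is refused whole. A call with a gripper value outside its range is refused whole. "grip" is the opening, from -1 (shut) to 1 (fully open), set as the call begins (left out, the last holds). The fingers move at their own pace and stop on an object; the grip force is fixed at half the most. Time passes only in rows, so rows that repeat a pose let the fingers close, or fill a call up. It gives the time, the measured TCP pose, the force, the opening and the grip force at its end, in the units of the state.
- robot.get_obs(): the state, without advancing time (a new reading comes with each control period).
- snapshot(name): name is "side" or "top"; returns a dict with "image" (480x640x3 uint8, red, green, blue), "fx", "fy", "cx", "cy" (pixels), "pose" (4x4, takes a point from camera to world coordinates). Camera axes: x right, y up, looking along -z (the intrinsics and any distortion apply to the point x, -y, -z); pixel columns grow to the right and rows downward; lengths in m; the calibration is good to about 2 mm. A picture is of the moment at which its call begins. There is no depth.
- robot.close_job(): hands the job in; it is judged then, once.
The state is a dict: "time": time; "joint_positions": joint angles; "qvel": joint speeds; "joint_torque": joint torques, N m; "tool_pos": TCP position; "ee_rot": TCP orientation; "wrist_force": force on the tool from outside, world axes, zero at the start; "wrist_torque": the same for the moment, N m; "width": finger opening in m; "finger_force": force on a finger pad.
Only numpy, scipy, OpenCV 4.12 (cv2) and the standard library are available. Lean on these libraries where they do the work, as an engineer would, in place of code of your own. Each camera call takes 0.05 s, during which the arm holds its last target. There are 200 camera calls.

## Working session

There is one attempt and no reset: what is moved stays moved. The work goes in short steps, Python scripts to look and compute and a tool call to move; the robot and the scene stay as the last step left them, time stands still between calls to the robot, and variables do not carry over. Pictures are saved under pics/ and viewed, at most 14 in all, crops included, and the job is handed in when it is done.

Besides the shell and the picture viewer there is one more tool, called after ">>>" by a JSON object that holds its "op" and its "data". carry_out: Moves the arm, as the interface text tells. Shift numbers are shares of 0.15 m and turn numbers shares of 180 degrees, none past 1 either way. Its arguments: {"type":"object","properties":{"motion":{"type":"string"},"grip":{"type":"number"}},"required":["motion"]}

```bash
ls; mkdir -p pics; python3 - <<'E'
from bench import robot, snapshot
import cv2, numpy as np
o=robot.get_obs(); print(o)
for n in("top","side"):
    s=snapshot(n); cv2.imwrite(f"pics/{n}0.png",cv2.cvtColor(s["image"],cv2.COLOR_RGB2BGR))
    print(n,{k:v for k,v in s.items() if k!="image"})
E
```

```text
pics
{'time': 0.0, 'joint_positions': array([ 1.15889241e+00,  8.79335409e-02,  1.37218504e+00,  1.77010419e-05,
        1.68360194e+00, -1.03115988e-01]), 'qvel': array([ 0.00074284, -0.00210192,  0.00135972, -0.00037818, -0.00117755,
        0.00216417]), 'joint_torque': array([ 3.10417263e-04, -3.40178990e+01, -3.02428257e+01,  7.17437896e-02,
        3.31114966e-02, -1.59710344e-04]), 'tool_pos': array([0.16695425, 0.52352612, 0.21835099]), 'ee_rot': array([-3.13947790e+00, -2.36527674e-04,  2.83280644e+00]), 'wrist_force': array([ 0.44991971,  0.10715323, -0.00849394]), 'wrist_torque': array([-0.00240783,  0.02609354,  0.01567734]), 'finger_force': 0.0, 'width': 0.09392913870365005}
top {'fx': 451.9045289030721, 'fy': 451.9045289030721, 'cx': 314.89084096959806, 'cy': 238.8546702702058, 'pose': array([[ 0.01042202,  0.98637712, -0.16416928,  0.36815229],
       [-0.99988033,  0.00840288, -0.01298882, -0.02409323],
       [-0.01143238,  0.164285  ,  0.98634666,  0.83874645],
       [ 0.        ,  0.        ,  0.        ,  1.        ]])}
side {'fx': 506.57770128625003, 'fy': 506.57770128625003, 'cx': 318.52358751244986, 'cy': 242.06361427275615, 'pose': array([[ 0.83472025,  0.34499528, -0.429209  ,  0.05260047],
       [-0.55065525,  0.52940179, -0.64537783, -0.69354635],
       [ 0.0045717 ,  0.77505613,  0.63187585,  0.72112209],
       [ 0.        ,  0.        ,  0.        ,  1.        ]])}
```

View pics/top0.png

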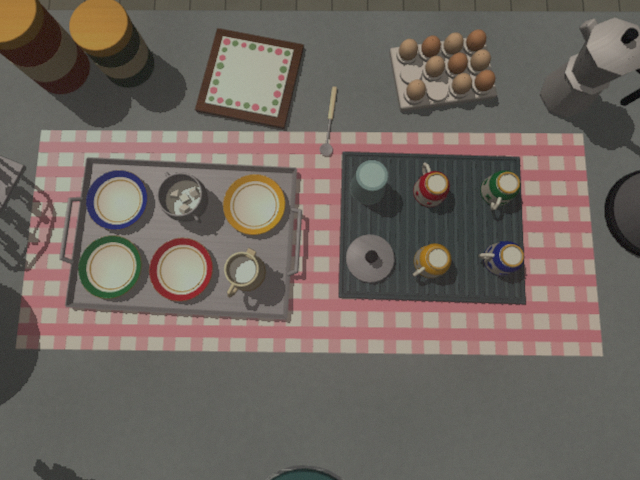

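View pics/side0.png

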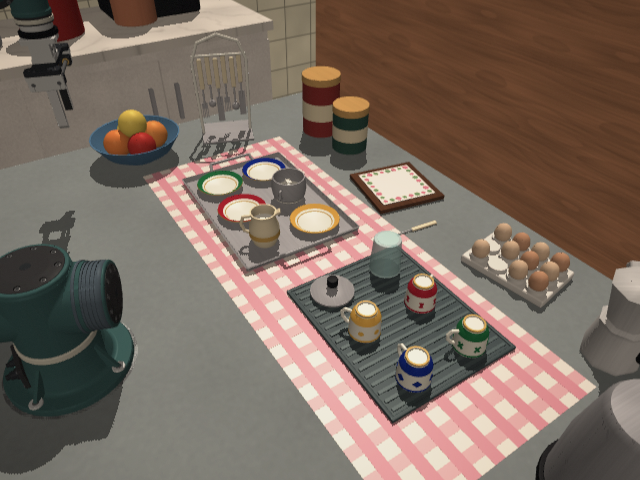

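The top view shows the tray on the left: saucers blue (117,200), yellow (254,205), green (111,267) and red (182,270), bowl (183,197), jug (243,270). The mat is on the right: cups red (433,187), green (503,187), yellow (433,260) and blue (505,257), lid (371,258), tumbler (372,180). I'll zoom in for precise measurements.

```bash
python3 - <<'E'
import cv2
t=cv2.imread("pics/top0.png")
a=cv2.resize(t[150:305,335:530],None,fx=4,fy=4,interpolation=cv2.INTER_CUBIC)[:600,:800]
cv2.imwrite("pics/a.png",cv2.convertScaleAbs(a,alpha=1.3,beta=10))
E
```

```text
(no output)
```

View pics/a.png

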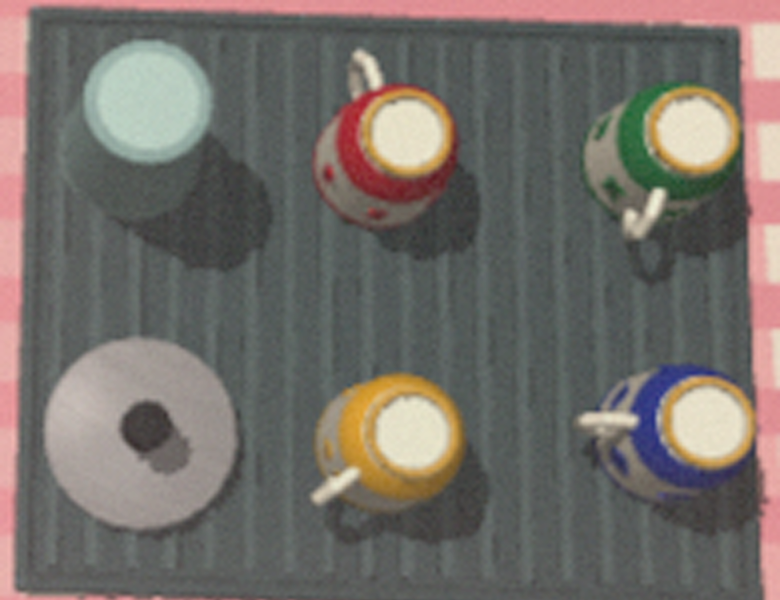

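The crop shows the foot rings at crop px: red (407,132), green (692,131), yellow (411,432), blue (708,421). The handles point red up (365,65), green down-left (645,212), yellow down-left (330,487), blue left (590,421). The lid is at (141,433) and its knob at (146,427). Next I'll refine these by segmentation and a cross-check in the side view.

```bash
cat > h.py <<'E'
import cv2, numpy as np
from bench import robot, snapshot
def cam(n):
    s=snapshot(n); return s
def ray(s,u,v,z):
    P=s["pose"]; d=P[:3,:3]@np.array([(u-s["cx"])/s["fx"],-(v-s["cy"])/s["fy"],-1]); c=P[:3,3]
    return c+d*(z-c[2])/d[2]
def proj(s,p):
    P=s["pose"]; q=(np.atleast_2d(p)-P[:3,3])@P[:3,:3]
    return np.c_[s["cx"]+s["fx"]*q[:,0]/-q[:,2], s["cy"]-s["fy"]*q[:,1]/-q[:,2]]
def circ(c,r,z,n=48):
    a=np.linspace(0,2*np.pi,n,endpoint=False); return np.c_[c[0]+r*np.cos(a),c[1]+r*np.sin(a),np.full(n,z)]
def blob(m,near):
    n,l,st,ce=cv2.connectedComponentsWithStats(m.astype(np.uint8))
    i=min((i for i in range(1,n) if st[i,4]>25),key=lambda i:np.hypot(*(ce[i]-near)))
    return l==i,ce[i],st[i,4]
def gnd(s,m,z):
    "circle from the hull of a mask, back-projected to height z"
    c=max(cv2.findContours(m.astype(np.uint8),cv2.RETR_EXTERNAL,cv2.CHAIN_APPROX_NONE)[0],key=cv2.contourArea)
    h=cv2.convexHull(c)[:,0]
    w=np.float32([ray(s,*p,z)[:2] for p in h])
    (x,y),r=cv2.minEnclosingCircle(w); return x,y,r
E
python3 - <<'E'
from h import *
t=cam("top"); sd=cam("side")
def hsv(s): return cv2.cvtColor(cv2.GaussianBlur(s["image"],(3,3),0),cv2.COLOR_RGB2HSV).astype(int)
H=hsv(t)
hues={"blue":(105,130),"red":(170,8),"green":(50,90),"yellow":(15,30)}
sauc={"blue":(117,200),"yellow":(254,205),"green":(111,267),"red":(182,270)}
for k,p in sauc.items():
    a,b=hues[k]; h=H[...,0]; m=((h>=a)&(h<=b)) if a<b else ((h>=a)|(h<=b))
    m&=(H[...,1]>110); yy,xx=np.mgrid[:480,:640]; m&=np.hypot(xx-p[0],yy-p[1])<40
    print("saucer",k,np.round(gnd(t,m,.021),4))
foot={"red":(407,132),"green":(692,131),"yellow":(411,432),"blue":(708,421)}
tip={"red":(365,62),"green":(640,218),"yellow":(328,490),"blue":(582,422)}
o=np.array([335,150])
f=lambda p:(np.array(p)+.5)/4-.5+o
for k,p in foot.items():
    m=(H[...,1]<60)&(H[...,2]>150); m,c,n=blob(m,f(p)); w=ray(t,*c,.065)
    g=ray(t,*f(p),.066)
    # yaw: direction whose handle tip matches
    best=min(np.arange(-180,180,2),key=lambda a:min(np.hypot(*(proj(t,[w[0]+.047*np.cos(np.radians(a)),w[1]+.047*np.sin(np.radians(a)),z])[0]-f(tip[k]))) for z in (.03,.04)))
    q=proj(sd,[w[0],w[1],.066])[0]
    m2=(hsv(sd)[...,1]<70)&(hsv(sd)[...,2]>150); c2=blob(m2,q)[1]; w2=ray(sd,*c2,.065)
    print("cup",k,c,n,"seg",np.round(w,4),"click",np.round(g[:2],4),"side",np.round(w2[:2],4),"yaw",best)
print("lid knob",ray(t,*f((146,427)),.048),"disc",ray(t,*f((141,433)),.016))
print("tumbler",ray(t,*f((148,101)),.086),"jug",ray(t,240,270,.084))
E
```

```text
saucer blue [0.5759 0.3589 0.0555]
saucer yellow [0.5689 0.101  0.0583]
saucer green [0.4496 0.3608 0.0544]
saucer red [0.4471 0.2307 0.0578]
cup red [436.43781095 182.92537313] 201 seg [ 0.5989 -0.2276  0.065 ] click [ 0.5992 -0.2273] side [ 0.5997 -0.2266] yaw 12
cup green [508.175 182.39 ] 200 seg [ 0.6008 -0.3538  0.065 ] click [ 0.6005 -0.3524] side [ 0.602  -0.3527] yaw 154
cup yellow [437.75877193 257.78947368] 228 seg [ 0.4657 -0.2254  0.065 ] click [ 0.4659 -0.2245] side [ 0.4664 -0.2242] yaw 126
cup blue [511.81333333 255.28888889] 225 seg [ 0.4712 -0.3523  0.065 ] click [ 0.4718 -0.3516] side [ 0.4719 -0.3514] yaw 86
lid knob [ 0.46934764 -0.11298827  0.048     ] disc [ 0.47065639 -0.11427325  0.016     ]
tumbler [ 0.60628368 -0.11099539  0.086     ] jug [0.4397488  0.11090702 0.084     ]
```

```bash
python3 - <<'E'
from h import *
t=cam("top"); sd=cam("side")
from scipy.optimize import minimize
S={"blue":(.5759,.3589),"yellow":(.5689,.101),"green":(.4496,.3608),"red":(.4471,.2307)}
# refine: circle r=58 at z=21 on strongest inside/outside saturation contrast
def sat(s): return cv2.GaussianBlur(cv2.cvtColor(s["image"],cv2.COLOR_RGB2HSV)[...,1].astype(np.float32),(3,3),0)
def smp(I,p): return cv2.remap(I,np.float32(p[:,:1]),np.float32(p[:,1:]),cv2.INTER_LINEAR).ravel()
out={}
for k,c in S.items():
    r=[]
    for s in (t,sd):
        I=sat(s); cost=lambda q:-(smp(I,proj(s,circ(q,.0545,.0205)))-smp(I,proj(s,circ(q,.0605,.0205)))).mean()
        g=min(((c[0]+i*.001,c[1]+j*.001) for i in range(-8,9) for j in range(-8,9)),key=cost); r.append(g)
    print(k,np.round(r,4)); out[k]=np.mean(r,0)
bowl=ray(t,182,194,.066)[:2]; print("bowl0",bowl)
def crop(s,x,y,w,h,f,items,name):
    im=cv2.cvtColor(s["image"],cv2.COLOR_RGB2BGR)[y:y+h,x:x+w]; im=cv2.resize(im,None,fx=f,fy=f,interpolation=cv2.INTER_CUBIC); im=cv2.convertScaleAbs(im,alpha=1.3,beta=10)
    for c,rr,z in items:
        p=(proj(s,circ(c,rr,z,72))-[x,y]+.5)*f
        for a in p: cv2.circle(im,tuple(int(v) for v in a),1,(255,0,255),-1)
    return im
it=[(c,.058,.021) for c in out.values()]+[(bowl,.043,.066)]
A=crop(t,65,150,240,170,3.3,it,""); 
cv2.imwrite("pics/b.png",A)
B=crop(sd,180,145,180,130,4.4,it,""); cv2.imwrite("pics/c.png",B); print(A.shape,B.shape)
E
```

```text
blue [[0.5759 0.3589]
 [0.5759 0.3589]]
yellow [[0.5689 0.101 ]
 [0.5689 0.102 ]]
green [[0.4506 0.3608]
 [0.4496 0.3608]]
red [[0.4471 0.2307]
 [0.4461 0.2317]]
bowl0 [0.57519997 0.22200175]
(561, 792, 3) (572, 792, 3)
```

View pics/b.png

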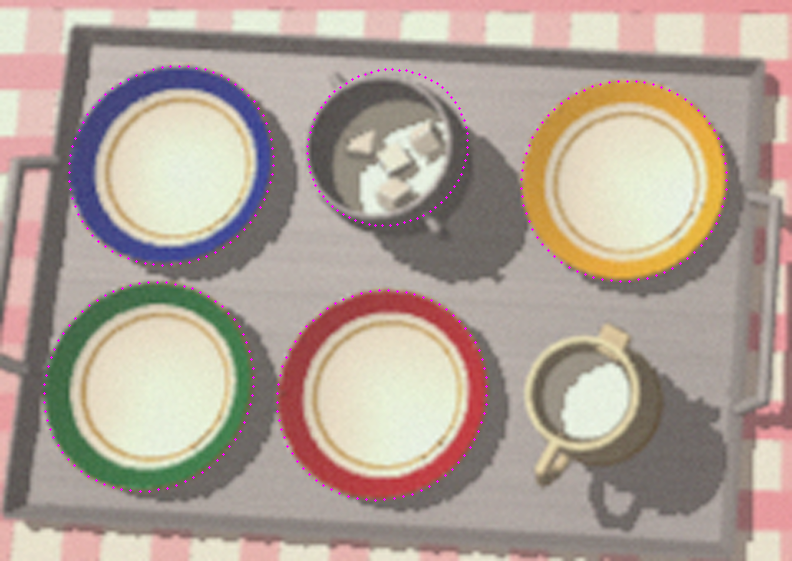

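View pics/c.png

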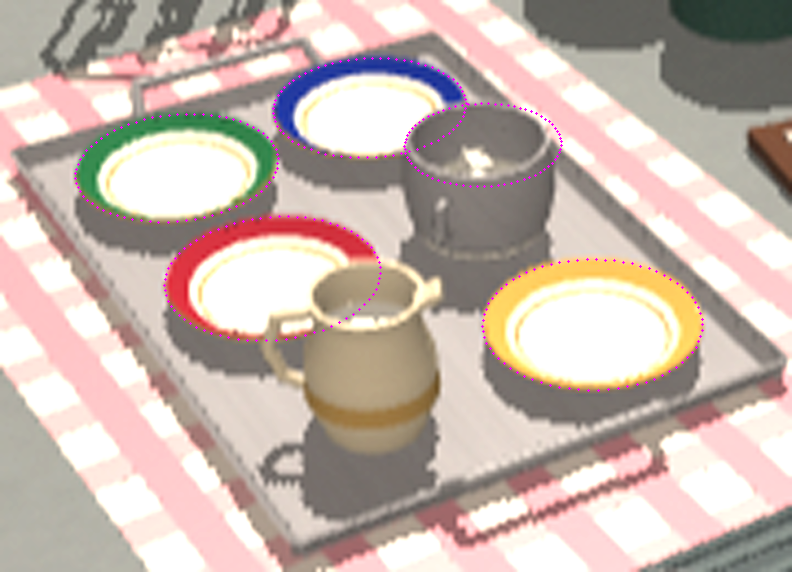

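The saucer overlays match in both views. The bowl's true centre is about 3 crop px left of my guess, roughly (0.575, 0.223). Next is a small planner that prints the shares for each move.

```bash
cat > plan.py <<'E'
import numpy as np
from bench import robot
def plan(wps,start=None):
    "wps: (x,y,z,yaw deg) measured-TCP targets; prints calls of 8 rows"
    if start is None:
        o=robot.get_obs(); start=[*o["tool_pos"],np.degrees(o["ee_rot"][2])]; print("t",round(o["time"],2),np.round(start,4))
    c=np.array(start,float)
    for w in wps:
        w=np.array(w,float)
        while True:
            d=w-c; d[3]=(d[3]+180)%360-180
            a=np.radians(c[3]); ax=np.array([[np.cos(a),np.sin(a)],[np.sin(a),-np.cos(a)]])
            l=np.r_[ax@d[:2],-d[2]]/.15
            f=min(1,.999/max(np.abs(l).max(),1e-9),60/max(abs(d[3]),1e-9)); 
            s=np.round(np.r_[l*f,-d[3]*f/180],3)
            print("; ".join(" ".join(f"{v:g}" for v in (s if k>=7 else np.round(s*k/7,2))) for k in range(1,9)),"  ->",np.round(c+d*f,3))
            c=c+d*f
            if f==1: break
E
python3 - <<'E'
from plan import plan
plan([(.36,.3,.18,145),(.466,-.2247,.16,126)])
E
```

```text
t 0.3 [  0.1671   0.5238   0.2191 162.3066]
-0.14 -0.09 0.02 0.01; -0.29 -0.18 0.04 0.02; -0.43 -0.26 0.07 0.02; -0.57 -0.35 0.09 0.03; -0.71 -0.44 0.11 0.04; -0.86 -0.53 0.13 0.05; -0.999 -0.613 0.155 0.057; -0.999 -0.613 0.155 0.057   -> [  0.282   0.391   0.196 152.008]
-0.11 -0.04 0.02 0.01; -0.21 -0.08 0.03 0.01; -0.32 -0.12 0.05 0.02; -0.42 -0.17 0.06 0.02; -0.53 -0.21 0.08 0.03; -0.64 -0.25 0.09 0.03; -0.743 -0.289 0.106 0.039; -0.743 -0.289 0.106 0.039   -> [  0.36   0.3    0.18 145.  ]
-0.14 -0.14 0.01 0.01; -0.29 -0.27 0.01 0.01; -0.43 -0.41 0.02 0.02; -0.57 -0.54 0.03 0.02; -0.71 -0.68 0.04 0.03; -0.86 -0.82 0.04 0.04; -0.999 -0.951 0.052 0.041; -0.999 -0.951 0.052 0.041   -> [4.01000e-01 9.70000e-02 1.72000e-01 1.37658e+02]
-0.14 -0.1 0.01 0.01; -0.29 -0.21 0.01 0.01; -0.43 -0.31 0.02 0.02; -0.57 -0.42 0.03 0.02; -0.71 -0.52 0.03 0.03; -0.86 -0.63 0.04 0.03; -0.999 -0.732 0.046 0.037; -0.999 -0.732 0.046 0.037   -> [ 4.38000e-01 -8.50000e-02  1.65000e-01  1.31064e+02]
-0.12 -0.07 0.01 0; -0.24 -0.13 0.01 0.01; -0.35 -0.2 0.02 0.01; -0.47 -0.27 0.02 0.02; -0.59 -0.34 0.03 0.02; -0.71 -0.4 0.03 0.02; -0.827 -0.47 0.036 0.028; -0.827 -0.47 0.036 0.028   -> [  0.466  -0.225   0.16  126.   ]
```

>>> {"op": "carry_out", "data": {"motion": "-0.14 -0.09 0.02 0.01; -0.29 -0.18 0.04 0.02; -0.43 -0.26 0.07 0.02; -0.57 -0.35 0.09 0.03; -0.71 -0.44 0.11 0.04; -0.86 -0.53 0.13 0.05; -1 -0.61 0.155 0.057; -1 -0.61 0.155 0.057", "grip": 0.7}}

```text
time: 1.1
tool_pos: [0.2835, 0.3895, 0.1957]
ee_rot: [-3.141, 0.001, 2.65]
wrist_force: [0.3, -0.4, -0.2]
width: 0.08
finger_force: 0.0
```

>>> {"op": "carry_out", "data": {"motion": "-0.11 -0.04 0.02 0.01; -0.21 -0.08 0.03 0.01; -0.32 -0.12 0.05 0.02; -0.42 -0.17 0.06 0.02; -0.53 -0.21 0.08 0.03; -0.64 -0.25 0.09 0.03; -0.74 -0.29 0.106 0.039; -0.74 -0.29 0.106 0.039"}}

```text
time: 1.9
tool_pos: [0.3602, 0.3005, 0.1801]
ee_rot: [-3.141, -0.0, 2.53]
wrist_force: [0.0, -0.9, -0.7]
width: 0.0799
finger_force: 0.0
```

>>> {"op": "carry_out", "data": {"motion": "-0.14 -0.14 0.01 0.01; -0.29 -0.27 0.01 0.01; -0.43 -0.41 0.02 0.02; -0.57 -0.54 0.03 0.02; -0.71 -0.68 0.04 0.03; -0.86 -0.82 0.04 0.04; -1 -0.95 0.05 0.041; -1 -0.95 0.05 0.041"}}

```text
time: 2.7
tool_pos: [0.4014, 0.097, 0.173]
ee_rot: [3.141, 0.0, 2.4]
wrist_force: [-0.6, 1.2, 0.2]
width: 0.0798
finger_force: 0.0
```

>>> {"op": "carry_out", "data": {"motion": "-0.14 -0.1 0.01 0.01; -0.29 -0.21 0.01 0.01; -0.43 -0.31 0.02 0.02; -0.57 -0.42 0.03 0.02; -0.71 -0.52 0.03 0.03; -0.86 -0.63 0.04 0.03; -1 -0.73 0.046 0.037; -1 -0.73 0.046 0.037"}}

```text
time: 3.5
tool_pos: [0.4391, -0.0842, 0.1659]
ee_rot: [3.141, -0.0, 2.285]
wrist_force: [-0.6, 0.5, 0.4]
width: 0.08
finger_force: 0.0
```

>>> {"op": "carry_out", "data": {"motion": "-0.12 -0.07 0.01 0; -0.24 -0.13 0.01 0.01; -0.35 -0.2 0.02 0.01; -0.47 -0.27 0.02 0.02; -0.59 -0.34 0.03 0.02; -0.71 -0.4 0.03 0.02; -0.83 -0.47 0.036 0.028; -0.83 -0.47 0.036 0.028"}}

```text
time: 4.3
tool_pos: [0.4675, -0.2246, 0.1603]
ee_rot: [3.141, -0.0, 2.198]
wrist_force: [0.5, 0.7, -0.5]
width: 0.0798
finger_force: 0.0
```

>>> {"op": "carry_out", "data": {"motion": "0.005 -0.008 0.1 0; 0.005 -0.008 0.25 0; 0.005 -0.008 0.4 0; 0.005 -0.008 0.55 0; 0.005 -0.008 0.68 0; 0.005 -0.008 0.77 0; 0.005 -0.008 0.829 0; 0.005 -0.008 0.829 0"}}

```text
time: 5.1
tool_pos: [0.4645, -0.2231, 0.0347]
ee_rot: [-3.141, -0.003, 2.199]
wrist_force: [0.0, -0.8, 0.4]
width: 0.0799
finger_force: 0.0
```

```bash
python3 - <<'E'
from h import *
s=cam("side"); im=cv2.cvtColor(s["image"],cv2.COLOR_RGB2BGR)[220:420,260:530]
cv2.imwrite("pics/d.png",cv2.resize(im,None,fx=2.9,fy=2.9,interpolation=cv2.INTER_CUBIC))
E
```

```text
(no output)
```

View pics/d.png

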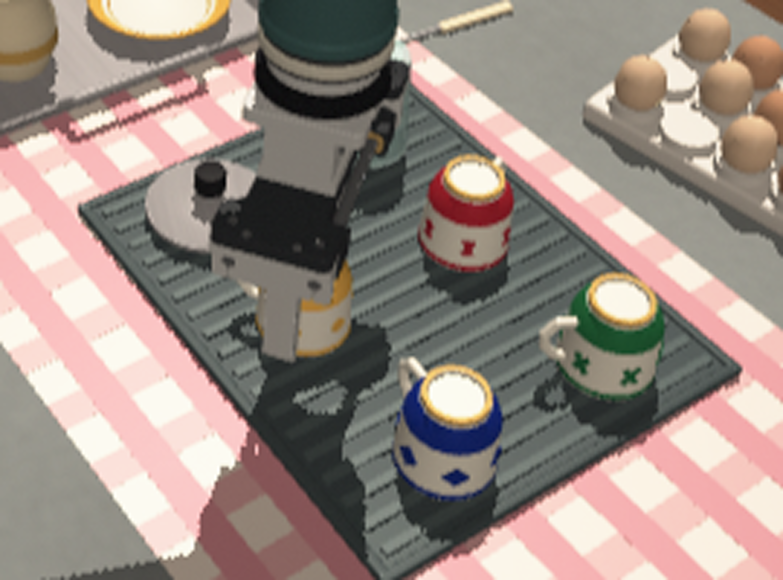

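The picture shows the fingers straddling the yellow cup at crop (285,325), with the handle clear of them. Closing.

>>> {"op": "carry_out", "data": {"motion": "0 0 0 0; 0 0 0 0; 0 0 0 0; 0 0 0 0; 0 0 0 0; 0 0 0 0; 0 0 0 0; 0 0 0 0", "grip": -1}}

```text
time: 5.95
tool_pos: [0.4658, -0.2246, 0.037]
ee_rot: [3.141, 0.001, 2.198]
wrist_force: [-0.1, -0.1, 5.4]
width: 0.0566
finger_force: 30.1
```

```bash
python3 - <<'E'
from plan import plan
import numpy as np
a=np.radians(126); ox,oy=np.cos(a)*.002,np.sin(a)*.002
plan([(.4645,-.2231,.16,126),(.5689+ox,.1015+oy,.16,126)])
E
```

```text
t 5.95 [ 4.658000e-01 -2.246000e-01  3.700000e-02  1.259444e+02]
0 -0 -0.12 -0; 0 -0 -0.23 -0; 0.01 -0 -0.35 -0; 0.01 -0 -0.47 -0; 0.01 -0 -0.59 -0; 0.01 -0 -0.7 -0; 0.013 -0.001 -0.82 -0; 0.013 -0.001 -0.82 -0   -> [  0.464  -0.223   0.16  126.   ]
0.11 0.14 -0 -0; 0.21 0.29 -0 -0; 0.32 0.43 -0 -0; 0.42 0.57 -0 -0; 0.53 0.71 -0 -0; 0.63 0.86 -0 -0; 0.738 0.999 -0 -0; 0.738 0.999 -0 -0   -> [ 5.21e-01 -4.60e-02  1.60e-01  1.26e+02]
0.09 0.12 -0 -0; 0.18 0.24 -0 -0; 0.26 0.36 -0 -0; 0.35 0.48 -0 -0; 0.44 0.6 -0 -0; 0.53 0.72 -0 -0; 0.617 0.836 -0 -0; 0.617 0.836 -0 -0   -> [5.68e-01 1.03e-01 1.60e-01 1.26e+02]
```

>>> {"op": "carry_out", "data": {"motion": "0 0 -0.03 0; 0 0 -0.1 0; 0 0 -0.22 0; 0 0 -0.36 0; 0 0 -0.5 0; 0 0 -0.64 0; 0 0 -0.76 0; 0 0 -0.82 0"}}

```text
time: 6.75
tool_pos: [0.4658, -0.2245, 0.1612]
ee_rot: [3.141, 0.002, 2.198]
wrist_force: [-0.2, -0.7, -1.3]
width: 0.0565
finger_force: 29.9
```

>>> {"op": "carry_out", "data": {"motion": "0.04 0.05 0 0; 0.12 0.16 0 0; 0.21 0.29 0 0; 0.31 0.42 0 0; 0.41 0.55 0 0; 0.51 0.69 0 0; 0.61 0.82 0 0; 0.7 0.95 0 0"}}

```text
time: 7.55
tool_pos: [0.5182, -0.0536, 0.1574]
ee_rot: [-3.14, -0.003, 2.199]
wrist_force: [0.4, 0.2, -0.3]
width: 0.0569
finger_force: 29.9
```

>>> {"op": "carry_out", "data": {"motion": "0.1 0.14 0 0; 0.21 0.28 0 0; 0.32 0.43 0 0; 0.43 0.58 0 0; 0.53 0.72 0 0; 0.61 0.82 0 0; 0.655 0.885 0 0; 0.655 0.885 0 0"}}

```text
time: 8.35
tool_pos: [0.5682, 0.1034, 0.1578]
ee_rot: [-3.14, -0.002, 2.2]
wrist_force: [-0.6, -0.3, -1.4]
width: 0.0566
finger_force: 29.9
```

>>> {"op": "carry_out", "data": {"motion": "0 0 0.1 0; 0 0 0.22 0; 0 0 0.34 0; 0 0 0.46 0; 0 0 0.57 0; 0 0 0.64 0; 0 0 0.67 0; 0 0 0.67 0"}}

```text
time: 9.15
tool_pos: [0.5682, 0.1013, 0.0578]
ee_rot: [-3.14, -0.001, 2.197]
wrist_force: [-0.2, -0.5, -0.7]
width: 0.0568
finger_force: 29.9
```

```bash
python3 - <<'E'
from h import *
s=cam("side"); im=cv2.cvtColor(s["image"],cv2.COLOR_RGB2BGR)[110:280,200:430]
cv2.imwrite("pics/e.png",cv2.resize(im,None,fx=3.4,fy=3.4,interpolation=cv2.INTER_CUBIC))
E
```

```text
(no output)
```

View pics/e.png

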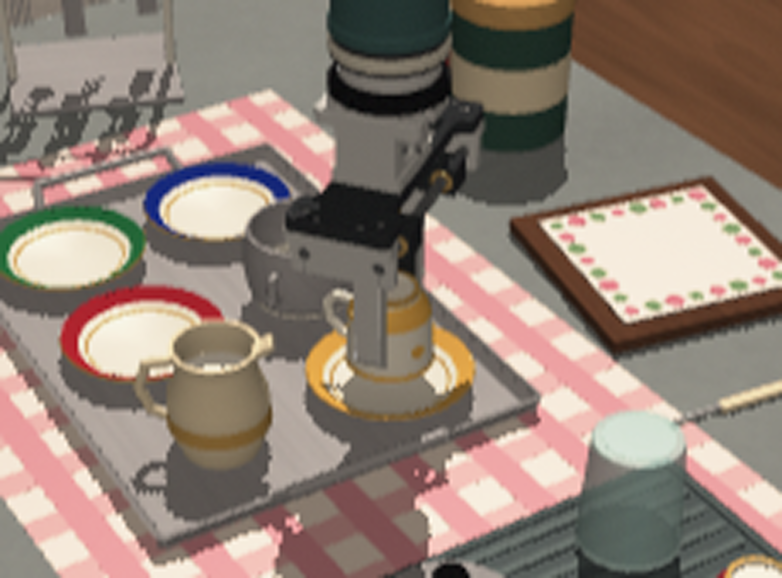

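The picture shows the yellow cup upright and hovering centred over the yellow saucer (390,375). Lowering slowly.

>>> {"op": "carry_out", "data": {"motion": "0.005 0.002 0.03 0; 0.005 0.002 0.06 0; 0.005 0.002 0.08 0; 0.005 0.002 0.095 0; 0.005 0.002 0.105 0; 0.005 0.002 0.113 0; 0.005 0.002 0.118 0; 0.005 0.002 0.118 0"}}

```text
time: 10.0
tool_pos: [0.5686, 0.1027, 0.0409]
ee_rot: [-3.142, -0.0, 2.198]
wrist_force: [-0.2, -0.5, -2.1]
width: 0.0567
finger_force: 29.9
```

>>> {"op": "carry_out", "data": {"motion": "0 0 0 0; 0 0 0 0; 0 0 0.004 0; 0 0 0.004 0; 0 0 0.008 0; 0 0 0.008 0; 0 0 0.008 0; 0 0 0.008 0"}}

```text
time: 10.8
tool_pos: [0.5686, 0.1026, 0.0398]
ee_rot: [3.142, -0.0, 2.198]
wrist_force: [-0.6, -0.4, -1.2]
width: 0.0564
finger_force: 29.9
```

>>> {"op": "carry_out", "data": {"motion": "0 0 0.003 0; 0 0 0.003 0; 0 0 0.006 0; 0 0 0.006 0; 0 0 0.009 0; 0 0 0.009 0; 0 0 0.009 0; 0 0 0.009 0"}}

```text
time: 11.6
tool_pos: [0.5686, 0.1027, 0.039]
ee_rot: [3.141, 0.0, 2.198]
wrist_force: [-1.4, -1.4, 4.9]
width: 0.0565
finger_force: 30.1
```

>>> {"op": "carry_out", "data": {"motion": "0 0 0 0; 0 0 0 0; 0 0 0 0; 0 0 0 0; 0 0 0 0; 0 0 -0.05 0; 0 0 -0.12 0; 0 0 -0.2 0", "grip": 0.53}}

```text
time: 12.4
tool_pos: [0.5687, 0.1027, 0.0695]
ee_rot: [3.141, 0.0, 2.198]
wrist_force: [0.1, 0.4, 0.4]
width: 0.0718
finger_force: 0.0
```

```bash
python3 - <<'E'
from plan import plan
plan([(.5686,.1026,.165,126),(.6012,-.353,.16,154)])
E
```

```text
t 12.4 [5.687000e-01 1.027000e-01 6.950000e-02 1.259459e+02]
-0 -0 -0.09 -0; -0 -0 -0.18 -0; -0 -0 -0.27 -0; -0 -0 -0.36 -0; -0 -0 -0.45 -0; -0 -0 -0.55 -0; -0 -0.001 -0.636 -0; -0 -0.001 -0.636 -0   -> [5.69e-01 1.03e-01 1.65e-01 1.26e+02]
-0.14 -0.09 0 -0.01; -0.29 -0.18 0 -0.02; -0.43 -0.27 0.01 -0.03; -0.57 -0.36 0.01 -0.03; -0.71 -0.44 0.01 -0.04; -0.86 -0.53 0.01 -0.05; -0.999 -0.622 0.013 -0.06; -0.999 -0.622 0.013 -0.06   -> [ 5.81000e-01 -7.30000e-02  1.63000e-01  1.36821e+02]
-0.14 -0.13 0 -0.01; -0.29 -0.26 0 -0.02; -0.43 -0.4 0.01 -0.03; -0.57 -0.53 0.01 -0.04; -0.71 -0.66 0.01 -0.05; -0.86 -0.79 0.01 -0.06; -0.999 -0.923 0.015 -0.069; -0.999 -0.923 0.015 -0.069   -> [  0.596  -0.277   0.161 149.326]
-0.04 -0.06 0 -0; -0.08 -0.12 0 -0.01; -0.12 -0.18 0 -0.01; -0.17 -0.24 0 -0.01; -0.21 -0.3 0 -0.02; -0.25 -0.36 0.01 -0.02; -0.29 -0.418 0.006 -0.026; -0.29 -0.418 0.006 -0.026   -> [  0.601  -0.353   0.16  154.   ]
```

>>> {"op": "carry_out", "data": {"motion": "0 0 -0.1 0; 0 0 -0.25 0; 0 0 -0.4 0; 0 0 -0.55 0; 0 0 -0.636 0; 0 0 -0.636 0; 0 0 -0.636 0; 0 0 -0.636 0", "grip": 0.7}}

```text
time: 13.2
tool_pos: [0.5678, 0.1026, 0.1623]
ee_rot: [-3.139, -0.001, 2.198]
wrist_force: [0.2, 1.0, -0.9]
width: 0.0799
finger_force: 0.0
```

>>> {"op": "carry_out", "data": {"motion": "-0.14 -0.09 0 -0.01; -0.29 -0.18 0 -0.02; -0.43 -0.27 0.01 -0.03; -0.57 -0.36 0.01 -0.03; -0.71 -0.44 0.01 -0.04; -0.86 -0.53 0.01 -0.05; -1 -0.622 0.013 -0.06; -1 -0.622 0.013 -0.06"}}

```text
time: 14.0
tool_pos: [0.5803, -0.0762, 0.1599]
ee_rot: [-3.139, -0.002, 2.383]
wrist_force: [-0.8, 0.1, 0.1]
width: 0.0797
finger_force: 0.0
```

>>> {"op": "carry_out", "data": {"motion": "-0.14 -0.13 0 -0.01; -0.29 -0.26 0 -0.02; -0.43 -0.4 0.01 -0.03; -0.57 -0.53 0.01 -0.04; -0.71 -0.66 0.01 -0.05; -0.86 -0.79 0.01 -0.06; -1 -0.923 0.015 -0.069; -1 -0.923 0.015 -0.069"}}

```text
time: 14.8
tool_pos: [0.5948, -0.2794, 0.1575]
ee_rot: [-3.141, -0.003, 2.6]
wrist_force: [0.5, 0.5, -0.5]
width: 0.08
finger_force: 0.0
```

>>> {"op": "carry_out", "data": {"motion": "-0.06 -0.08 0 -0.01; -0.12 -0.17 0 -0.01; -0.18 -0.26 0 -0.02; -0.24 -0.35 0 -0.02; -0.29 -0.418 0.006 -0.026; -0.29 -0.418 0.006 -0.026; -0.29 -0.418 0.006 -0.026; -0.29 -0.418 0.006 -0.026"}}

```text
time: 15.6
tool_pos: [0.6008, -0.3525, 0.1587]
ee_rot: [3.141, -0.0, 2.685]
wrist_force: [0.1, -0.3, 0.5]
width: 0.0799
finger_force: 0.0
```

```bash
python3 - <<'E'
from plan import plan
plan([(.6012,-.353,.0365,154)])
from h import *
s=cam("side"); im=cv2.cvtColor(s["image"],cv2.COLOR_RGB2BGR)[130:430,200:530]
cv2.imwrite("pics/f.png",cv2.resize(im,None,fx=2,fy=2,interpolation=cv2.INTER_CUBIC))
E
```

```text
t 15.6 [  0.6008  -0.3525   0.1587 153.8494]
-0 -0 0.12 -0; -0 -0 0.23 -0; -0 -0 0.35 -0; -0 -0 0.47 -0; -0 -0 0.58 -0; -0 -0 0.7 -0; -0.004 -0.002 0.815 -0.001; -0.004 -0.002 0.815 -0.001   -> [ 6.01e-01 -3.53e-01  3.70e-02  1.54e+02]
```

View pics/f.png

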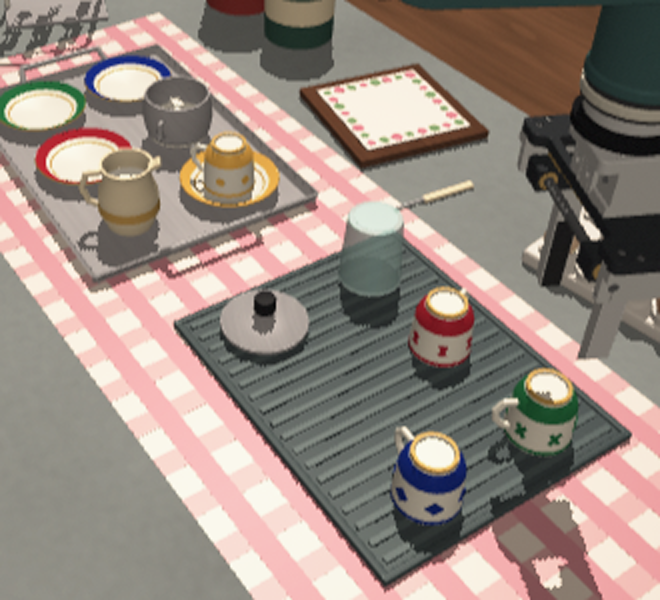

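The picture shows the yellow cup upright at the centre of its saucer (230,170), and the fingers are above the green cup. Picking it up now.

>>> {"op": "carry_out", "data": {"motion": "0 0 0.12 0; 0 0 0.28 0; 0 0 0.44 0; 0 0 0.6 0; 0 0 0.72 0; 0 0 0.79 0; 0 0 0.815 0; 0 0 0.815 0"}}

```text
time: 16.45
tool_pos: [0.6009, -0.353, 0.0366]
ee_rot: [3.141, 0.0, 2.685]
wrist_force: [0.7, -1.1, -0.5]
width: 0.0796
finger_force: 0.0
```

>>> {"op": "carry_out", "data": {"motion": "0 0 0 0; 0 0 0 0; 0 0 0 0; 0 0 0 0; 0 0 0 0; 0 0 0 0; 0 0 0 0; 0 0 0 0"}}

```text
time: 17.25
tool_pos: [0.6007, -0.3533, 0.0364]
ee_rot: [3.141, -0.0, 2.685]
wrist_force: [0.0, 0.3, 0.2]
width: 0.0799
finger_force: 0.0
```

>>> {"op": "carry_out", "data": {"motion": "0 0 0 0; 0 0 0 0; 0 0 0 0; 0 0 0 0; 0 0 0 0; 0 0 0 0; 0 0 0 0; 0 0 0 0", "grip": -1}}

```text
time: 18.05
tool_pos: [0.6007, -0.3532, 0.0364]
ee_rot: [3.141, -0.0, 2.685]
wrist_force: [0.7, 0.2, -0.8]
width: 0.0564
finger_force: 29.9
```

>>> {"op": "carry_out", "data": {"motion": "0 0 -0.03 0; 0 0 -0.1 0; 0 0 -0.22 0; 0 0 -0.36 0; 0 0 -0.5 0; 0 0 -0.64 0; 0 0 -0.77 0; 0 0 -0.83 0"}}

```text
time: 18.85
tool_pos: [0.6016, -0.354, 0.1648]
ee_rot: [-3.141, 0.005, 2.685]
wrist_force: [0.1, -0.6, -0.9]
width: 0.0568
finger_force: 29.9
```

>>> {"op": "carry_out", "data": {"motion": "0.05 0.06 0 0; 0.13 0.17 0 0; 0.23 0.29 0 0; 0.33 0.42 0 0; 0.44 0.56 0 0; 0.54 0.69 0 0; 0.65 0.83 0 0; 0.75 0.96 0 0"}}

```text
time: 19.65
tool_pos: [0.5617, -0.1722, 0.1593]
ee_rot: [3.141, -0.003, 2.686]
wrist_force: [0.4, -0.1, -0.8]
width: 0.0568
finger_force: 29.9
```

>>> {"op": "carry_out", "data": {"motion": "0.09 0.12 0 0; 0.19 0.24 0 0; 0.28 0.36 0 0; 0.38 0.48 0 0; 0.47 0.6 0 0; 0.56 0.72 0 0; 0.66 0.84 0 0; 0.75 0.96 0 0"}}

```text
time: 20.45
tool_pos: [0.5239, 0.006, 0.1595]
ee_rot: [-3.141, -0.003, 2.686]
wrist_force: [-0.4, 0.1, -2.2]
width: 0.0564
finger_force: 29.9
```

>>> {"op": "carry_out", "data": {"motion": "0.09 0.12 0 0; 0.19 0.24 0 0; 0.28 0.36 0 0; 0.38 0.48 0 0; 0.47 0.6 0 0; 0.56 0.72 0 0; 0.66 0.84 0 0; 0.75 0.96 0 0"}}

```text
time: 21.25
tool_pos: [0.4862, 0.1844, 0.1595]
ee_rot: [-3.14, -0.002, 2.686]
wrist_force: [0.0, 0.1, -1.2]
width: 0.0567
finger_force: 29.9
```

>>> {"op": "carry_out", "data": {"motion": "0.1 0.13 0 0; 0.21 0.27 0 0; 0.32 0.41 0 0; 0.43 0.55 0 0; 0.54 0.69 0 0; 0.64 0.82 0 0; 0.72 0.92 0 0; 0.75 0.95 0 0"}}

```text
time: 22.05
tool_pos: [0.4479, 0.362, 0.1594]
ee_rot: [-3.14, -0.002, 2.688]
wrist_force: [-0.2, -0.7, -1.6]
width: 0.0566
finger_force: 29.9
```

>>> {"op": "carry_out", "data": {"motion": "0 0 0.05 0; 0 0 0.15 0; 0 0 0.28 0; 0 0 0.41 0; 0 0 0.54 0; 0 0 0.64 0; 0 0 0.7 0; 0 0 0.7 0"}}

```text
time: 22.85
tool_pos: [0.4491, 0.3595, 0.0539]
ee_rot: [-3.138, -0.002, 2.684]
wrist_force: [1.0, -0.3, -1.1]
width: 0.0573
finger_force: 29.9
```

>>> {"op": "carry_out", "data": {"motion": "0 0 0 0; 0 0 0.02 0; 0 0 0.04 0; 0 0 0.06 0; 0 0 0.075 0; 0 0 0.083 0; 0 0 0.083 0; 0 0 0.083 0"}}

```text
time: 23.65
tool_pos: [0.45, 0.3608, 0.0435]
ee_rot: [3.142, 0.0, 2.685]
wrist_force: [0.0, 1.2, -0.9]
width: 0.0566
finger_force: 29.9
```

>>> {"op": "carry_out", "data": {"motion": "0 0 0.008 0; 0 0 0.016 0; 0 0 0.022 0; 0 0 0.026 0; 0 0 0.029 0; 0 0 0.031 0; 0 0 0.033 0; 0 0 0.033 0"}}

```text
time: 24.45
tool_pos: [0.45, 0.3607, 0.0386]
ee_rot: [3.141, -0.0, 2.685]
wrist_force: [0.1, -0.5, -1.8]
width: 0.0569
finger_force: 29.9
```

>>> {"op": "carry_out", "data": {"motion": "0 0 0 0; 0 0 0.003 0; 0 0 0.003 0; 0 0 0.003 0; 0 0 0.003 0; 0 0 0.003 0; 0 0 0.003 0; 0 0 0.003 0"}}

```text
time: 25.25
tool_pos: [0.4501, 0.3608, 0.0384]
ee_rot: [3.141, 0.0, 2.685]
wrist_force: [0.1, -0.5, 1.6]
width: 0.0569
finger_force: 30.0
```

>>> {"op": "carry_out", "data": {"motion": "0 0 0 0; 0 0 0 0; 0 0 0 0; 0 0 0 0; 0 0 0 0; 0 0 -0.05 0; 0 0 -0.12 0; 0 0 -0.2 0", "grip": 0.53}}

```text
time: 26.05
tool_pos: [0.4501, 0.3608, 0.0692]
ee_rot: [3.141, 0.0, 2.685]
wrist_force: [-0.5, 0.1, 0.5]
width: 0.0716
finger_force: 0.0
```

```bash
python3 - <<'E'
from plan import plan
plan([(.4501,.3608,.162,153.84),(.5995,-.227,.162,192)])
E
```

```text
t 26.05 [4.501000e-01 3.608000e-01 6.920000e-02 1.538454e+02]
0 0 -0.09 0; 0 0 -0.18 0; 0 0 -0.26 0; 0 0 -0.35 0; 0 0 -0.44 0; 0 0 -0.53 0; 0 0 -0.618 0; 0 0 -0.618 0   -> [  0.45    0.361   0.162 153.84 ]
-0.12 -0.14 -0 -0.01; -0.24 -0.29 -0 -0.02; -0.36 -0.43 -0 -0.03; -0.49 -0.57 -0 -0.04; -0.61 -0.71 -0 -0.05; -0.73 -0.86 -0 -0.06; -0.851 -0.999 -0 -0.069; -0.851 -0.999 -0 -0.069   -> [4.99000e-01 1.70000e-01 1.62000e-01 1.66225e+02]
-0.08 -0.14 -0 -0.01; -0.15 -0.29 -0 -0.02; -0.23 -0.43 -0 -0.03; -0.3 -0.57 -0 -0.03; -0.38 -0.71 -0 -0.04; -0.46 -0.86 -0 -0.05; -0.532 -0.999 -0 -0.059; -0.532 -0.999 -0 -0.059   -> [5.40000e-01 5.00000e-03 1.62000e-01 1.76907e+02]
-0.04 -0.14 -0 -0.01; -0.09 -0.29 -0 -0.02; -0.13 -0.43 -0 -0.02; -0.18 -0.57 -0 -0.03; -0.22 -0.71 -0 -0.04; -0.27 -0.86 -0 -0.05; -0.312 -0.999 -0 -0.055; -0.312 -0.999 -0 -0.055   -> [ 5.79000e-01 -1.47000e-01  1.62000e-01  1.86785e+02]
-0.01 -0.08 -0 -0; -0.02 -0.16 -0 -0.01; -0.03 -0.23 -0 -0.01; -0.04 -0.31 -0 -0.02; -0.05 -0.39 -0 -0.02; -0.06 -0.47 -0 -0.02; -0.072 -0.548 -0 -0.029; -0.072 -0.548 -0 -0.029   -> [ 6.00e-01 -2.27e-01  1.62e-01  1.92e+02]
```

>>> {"op": "carry_out", "data": {"motion": "0 0 -0.1 0; 0 0 -0.25 0; 0 0 -0.4 0; 0 0 -0.55 0; 0 0 -0.618 0; 0 0 -0.618 0; 0 0 -0.618 0; 0 0 -0.618 0", "grip": 0.7}}

```text
time: 26.85
tool_pos: [0.4493, 0.3603, 0.1593]
ee_rot: [-3.139, -0.001, 2.685]
wrist_force: [1.2, -0.6, -0.2]
width: 0.0801
finger_force: 0.0
```

>>> {"op": "carry_out", "data": {"motion": "-0.12 -0.14 0 -0.01; -0.24 -0.29 0 -0.02; -0.36 -0.43 0 -0.03; -0.49 -0.57 0 -0.04; -0.61 -0.71 0 -0.05; -0.73 -0.86 0 -0.06; -0.85 -1 0 -0.069; -0.85 -1 0 -0.069"}}

```text
time: 27.65
tool_pos: [0.4983, 0.1671, 0.1593]
ee_rot: [-3.139, -0.002, 2.898]
wrist_force: [-0.3, 0.6, -0.4]
width: 0.0801
finger_force: 0.0
```

>>> {"op": "carry_out", "data": {"motion": "-0.08 -0.14 0 -0.01; -0.15 -0.29 0 -0.02; -0.23 -0.43 0 -0.03; -0.3 -0.57 0 -0.03; -0.38 -0.71 0 -0.04; -0.46 -0.86 0 -0.05; -0.53 -1 0 -0.059; -0.53 -1 0 -0.059"}}

```text
time: 28.45
tool_pos: [0.5399, 0.004, 0.1596]
ee_rot: [-3.141, -0.002, 3.084]
wrist_force: [-0.5, 0.5, 0.4]
width: 0.0798
finger_force: 0.0
```

>>> {"op": "carry_out", "data": {"motion": "-0.04 -0.14 0 -0.01; -0.09 -0.29 0 -0.02; -0.13 -0.43 0 -0.02; -0.18 -0.57 0 -0.03; -0.22 -0.71 0 -0.04; -0.27 -0.86 0 -0.05; -0.31 -1 0 -0.055; -0.31 -1 0 -0.055"}}

```text
time: 29.25
tool_pos: [0.5784, -0.1474, 0.1597]
ee_rot: [3.141, -0.001, -3.025]
wrist_force: [0.3, 0.7, 0.4]
width: 0.0803
finger_force: 0.0
```

>>> {"op": "carry_out", "data": {"motion": "-0.02 -0.12 0 -0.01; -0.03 -0.24 0 -0.01; -0.05 -0.36 0 -0.02; -0.06 -0.47 0 -0.02; -0.072 -0.548 0 -0.029; -0.072 -0.548 0 -0.029; -0.072 -0.548 0 -0.029; -0.072 -0.548 0 -0.029"}}

```text
time: 30.05
tool_pos: [0.5986, -0.2266, 0.1608]
ee_rot: [3.141, -0.0, -2.932]
wrist_force: [-0.1, -0.2, -1.0]
width: 0.0798
finger_force: 0.0
```

```bash
python3 - <<'E'
from plan import plan
plan([(.5995,-.227,.0365,192)])
E
```

```text
t 30.05 [ 5.986000e-01 -2.266000e-01  1.608000e-01 -1.680011e+02]
-0 -0 0.12 -0; -0 -0 0.24 -0; -0 -0 0.35 -0; -0 -0 0.47 -0; -0 -0 0.59 -0; -0 -0 0.71 -0; -0.005 -0.004 0.828 -0; -0.005 -0.004 0.828 -0   -> [ 6.00e-01 -2.27e-01  3.70e-02 -1.68e+02]
```

>>> {"op": "carry_out", "data": {"motion": "0 0 0.12 0; 0 0 0.28 0; 0 0 0.44 0; 0 0 0.6 0; 0 0 0.72 0; 0 0 0.8 0; -0.005 -0.004 0.828 0; -0.005 -0.004 0.828 0"}}

```text
time: 30.85
tool_pos: [0.5996, -0.2275, 0.0365]
ee_rot: [3.141, -0.0, -2.932]
wrist_force: [0.2, -0.5, 0.3]
width: 0.0795
finger_force: 0.0
```

>>> {"op": "carry_out", "data": {"motion": "0 0 0 0; 0 0 0 0; 0 0 0 0; 0 0 0 0; 0 0 0 0; 0 0 0 0; 0 0 0 0; 0 0 0 0"}}

```text
time: 31.65
tool_pos: [0.5995, -0.2278, 0.0365]
ee_rot: [3.141, -0.0, -2.932]
wrist_force: [-1.4, -0.7, -0.1]
width: 0.0799
finger_force: 0.0
```

>>> {"op": "carry_out", "data": {"motion": "0 0 0 0; 0 0 0 0; 0 0 0 0; 0 0 0 0; 0 0 0 0; 0 0 0 0; 0 0 0 0; 0 0 0 0", "grip": -1}}

```text
time: 32.45
tool_pos: [0.5995, -0.2277, 0.0365]
ee_rot: [3.141, -0.0, -2.932]
wrist_force: [-1.1, 0.7, -0.5]
width: 0.0564
finger_force: 29.9
```

```bash
python3 - <<'E'
from plan import plan
from bench import robot
p=robot.get_obs()["tool_pos"]
plan([(p[0],p[1],.162,192),(.4466,.2312,.162,192)])
E
```

```text
t 32.45 [ 5.995000e-01 -2.277000e-01  3.650000e-02 -1.679921e+02]
0 0 -0.12 0; 0 0 -0.24 0; 0 0 -0.36 0; 0 0 -0.48 0; 0 0 -0.6 0; 0 0 -0.72 0; 0 0 -0.836 0; 0 0 -0.836 0   -> [ 6.00e-01 -2.28e-01  1.62e-01 -1.68e+02]
0.02 0.14 -0 -0; 0.03 0.29 -0 -0; 0.05 0.43 -0 -0; 0.06 0.57 -0 -0; 0.08 0.71 -0 -0; 0.1 0.86 -0 -0; 0.113 0.999 -0 -0; 0.113 0.999 -0 -0   -> [ 5.52e-01 -8.50e-02  1.62e-01 -1.68e+02]
0.02 0.14 -0 -0; 0.03 0.29 -0 -0; 0.05 0.43 -0 -0; 0.06 0.57 -0 -0; 0.08 0.71 -0 -0; 0.1 0.86 -0 -0; 0.113 0.999 -0 -0; 0.113 0.999 -0 -0   -> [ 5.04e-01  5.80e-02  1.62e-01 -1.68e+02]
0.02 0.14 -0 -0; 0.03 0.29 -0 -0; 0.05 0.43 -0 -0; 0.06 0.57 -0 -0; 0.08 0.71 -0 -0; 0.1 0.86 -0 -0; 0.113 0.999 -0 -0; 0.113 0.999 -0 -0   -> [ 4.56e-01  2.01e-01  1.62e-01 -1.68e+02]
0 0.03 -0 -0; 0.01 0.06 -0 -0; 0.01 0.09 -0 -0; 0.01 0.12 -0 -0; 0.02 0.15 -0 -0; 0.02 0.18 -0 -0; 0.023 0.207 -0 -0; 0.023 0.207 -0 -0   -> [ 4.47e-01  2.31e-01  1.62e-01 -1.68e+02]
```

>>> {"op": "carry_out", "data": {"motion": "0 0 -0.03 0; 0 0 -0.1 0; 0 0 -0.22 0; 0 0 -0.36 0; 0 0 -0.5 0; 0 0 -0.64 0; 0 0 -0.77 0; 0 0 -0.83 0"}}

```text
time: 33.25
tool_pos: [0.6006, -0.2284, 0.1648]
ee_rot: [-3.138, 0.004, -2.932]
wrist_force: [0.4, 0.1, -2.0]
width: 0.0564
finger_force: 29.9
```

>>> {"op": "carry_out", "data": {"motion": "0.01 0.05 0 0; 0.02 0.15 0 0; 0.03 0.28 0 0; 0.05 0.42 0 0; 0.06 0.56 0 0; 0.08 0.7 0 0; 0.1 0.85 0 0; 0.113 1 0 0"}}

```text
time: 34.05
tool_pos: [0.5503, -0.0825, 0.16]
ee_rot: [3.14, -0.002, -2.931]
wrist_force: [-0.0, 0.5, -0.5]
width: 0.0566
finger_force: 29.9
```

>>> {"op": "carry_out", "data": {"motion": "0.01 0.12 0 0; 0.03 0.25 0 0; 0.04 0.37 0 0; 0.06 0.5 0 0; 0.07 0.62 0 0; 0.09 0.75 0 0; 0.1 0.87 0 0; 0.113 1 0 0"}}

```text
time: 34.85
tool_pos: [0.5029, 0.0599, 0.1605]
ee_rot: [3.141, -0.001, -2.932]
wrist_force: [0.1, 1.3, -0.1]
width: 0.0565
finger_force: 29.9
```

>>> {"op": "carry_out", "data": {"motion": "0.01 0.12 0 0; 0.03 0.25 0 0; 0.04 0.37 0 0; 0.06 0.5 0 0; 0.07 0.62 0 0; 0.09 0.75 0 0; 0.1 0.87 0 0; 0.113 1 0 0"}}

```text
time: 35.65
tool_pos: [0.455, 0.2028, 0.1605]
ee_rot: [-3.142, -0.001, -2.932]
wrist_force: [0.0, -0.0, -1.1]
width: 0.0566
finger_force: 29.9
```

>>> {"op": "carry_out", "data": {"motion": "0.01 0.09 0 0; 0.02 0.16 0 0; 0.023 0.204 0.03 0; 0.023 0.204 0.15 0; 0.023 0.204 0.3 0; 0.023 0.204 0.45 0; 0.023 0.204 0.57 0; 0.023 0.204 0.65 0"}}

```text
time: 36.45
tool_pos: [0.4455, 0.2304, 0.0616]
ee_rot: [-3.141, -0.003, -2.933]
wrist_force: [0.1, -0.4, -0.3]
width: 0.0567
finger_force: 29.9
```

>>> {"op": "carry_out", "data": {"motion": "0 0 0.02 0; 0 0 0.05 0; 0 0 0.08 0; 0 0 0.11 0; 0 0 0.12 0; 0 0 0.13 0; 0 0 0.13 0; 0 0 0.13 0"}}

```text
time: 37.25
tool_pos: [0.4466, 0.2311, 0.0443]
ee_rot: [3.141, 0.0, -2.932]
wrist_force: [0.1, 0.1, -0.2]
width: 0.0568
finger_force: 29.9
```

>>> {"op": "carry_out", "data": {"motion": "0 0 0.008 0; 0 0 0.016 0; 0 0 0.023 0; 0 0 0.028 0; 0 0 0.032 0; 0 0 0.035 0; 0 0 0.038 0; 0 0 0.038 0"}}

```text
time: 38.05
tool_pos: [0.4465, 0.231, 0.0385]
ee_rot: [3.141, 0.0, -2.932]
wrist_force: [0.1, -0.2, -0.7]
width: 0.0564
finger_force: 29.9
```

>>> {"op": "carry_out", "data": {"motion": "0 0 0 0; 0 0 0.003 0; 0 0 0.003 0; 0 0 0.003 0; 0 0 0.003 0; 0 0 0.003 0; 0 0 0.003 0; 0 0 0.003 0"}}

```text
time: 38.85
tool_pos: [0.4465, 0.231, 0.0385]
ee_rot: [3.141, 0.0, -2.932]
wrist_force: [-2.9, -0.4, 5.5]
width: 0.0568
finger_force: 30.1
```

>>> {"op": "carry_out", "data": {"motion": "0 0 0 0; 0 0 0 0; 0 0 0 0; 0 0 0 0; 0 0 0 0; 0 0 -0.05 0; 0 0 -0.12 0; 0 0 -0.2 0", "grip": 0.53}}

```text
time: 39.65
tool_pos: [0.4466, 0.2311, 0.0691]
ee_rot: [3.141, 0.0, -2.932]
wrist_force: [-0.4, 0.2, 0.1]
width: 0.0719
finger_force: 0.0
```

```bash
python3 - <<'E'
from plan import plan
plan([(.4465,.231,.162,192),(.4717,-.352,.162,86)])
E
```

```text
t 39.65 [ 4.466000e-01  2.311000e-01  6.910000e-02 -1.679942e+02]
0 -0 -0.09 0; 0 -0 -0.18 0; 0 -0 -0.27 0; 0 -0 -0.35 0; 0 -0 -0.44 0; 0 -0 -0.53 0; 0 -0 -0.62 0; 0 -0 -0.62 0   -> [ 4.46e-01  2.31e-01  1.62e-01 -1.68e+02]
0.02 -0.14 -0 0.02; 0.05 -0.29 -0 0.04; 0.07 -0.43 -0 0.07; 0.1 -0.57 -0 0.09; 0.12 -0.71 -0 0.11; 0.14 -0.86 -0 0.13; 0.168 -0.999 -0 0.153; 0.168 -0.999 -0 0.153   -> [ 4.53000e-01  7.90000e-02  1.62000e-01 -1.95601e+02]
-0.05 -0.14 -0 0.02; -0.09 -0.29 -0 0.05; -0.14 -0.43 -0 0.07; -0.19 -0.57 -0 0.09; -0.23 -0.71 -0 0.11; -0.28 -0.86 -0 0.14; -0.326 -0.999 -0 0.159; -0.326 -0.999 -0 0.159   -> [ 4.60000e-01 -7.80000e-02  1.62000e-01 -2.24234e+02]
-0.14 -0.13 -0 0.03; -0.29 -0.27 -0 0.06; -0.43 -0.4 -0 0.09; -0.57 -0.54 -0 0.12; -0.71 -0.67 -0 0.15; -0.86 -0.81 -0 0.18; -0.999 -0.941 -0 0.208; -0.999 -0.941 -0 0.208   -> [ 4.6900e-01 -2.8400e-01  1.6200e-01 -2.6163e+02]
-0.06 -0.01 -0 0.01; -0.13 -0.01 -0 0.02; -0.19 -0.02 -0 0.03; -0.26 -0.03 -0 0.04; -0.32 -0.03 -0 0.05; -0.39 -0.04 -0 0.06; -0.452 -0.047 -0 0.069; -0.452 -0.047 -0 0.069   -> [ 4.72e-01 -3.52e-01  1.62e-01 -2.74e+02]
```

>>> {"op": "carry_out", "data": {"motion": "0 0 -0.1 0; 0 0 -0.25 0; 0 0 -0.4 0; 0 0 -0.55 0; 0 0 -0.62 0; 0 0 -0.62 0; 0 0 -0.62 0; 0 0 -0.62 0", "grip": 0.7}}

```text
time: 40.45
tool_pos: [0.4457, 0.2307, 0.1595]
ee_rot: [-3.141, -0.003, -2.932]
wrist_force: [-0.0, 0.1, -0.3]
width: 0.0799
finger_force: 0.0
```

>>> {"op": "carry_out", "data": {"motion": "0.02 -0.14 0 0.02; 0.05 -0.29 0 0.04; 0.07 -0.43 0 0.07; 0.1 -0.57 0 0.09; 0.12 -0.71 0 0.11; 0.14 -0.86 0 0.13; 0.168 -1 0 0.153; 0.168 -1 0 0.153"}}

```text
time: 41.25
tool_pos: [0.4524, 0.0772, 0.1596]
ee_rot: [-3.14, -0.002, 2.867]
wrist_force: [0.0, -0.0, -0.5]
width: 0.0798
finger_force: 0.0
```

>>> {"op": "carry_out", "data": {"motion": "-0.05 -0.14 0 0.02; -0.09 -0.29 0 0.05; -0.14 -0.43 0 0.07; -0.19 -0.57 0 0.09; -0.23 -0.71 0 0.11; -0.28 -0.86 0 0.14; -0.326 -1 0 0.159; -0.326 -1 0 0.159"}}

```text
time: 42.05
tool_pos: [0.4598, -0.0796, 0.1599]
ee_rot: [-3.141, -0.001, 2.369]
wrist_force: [-0.2, 0.1, -0.4]
width: 0.08
finger_force: 0.0
```

>>> {"op": "carry_out", "data": {"motion": "-0.14 -0.13 0 0.03; -0.29 -0.27 0 0.06; -0.43 -0.4 0 0.09; -0.57 -0.54 0 0.12; -0.71 -0.67 0 0.15; -0.86 -0.81 0 0.18; -1 -0.941 0 0.208; -1 -0.941 0 0.208"}}

```text
time: 42.85
tool_pos: [0.4695, -0.2856, 0.1598]
ee_rot: [-3.141, -0.001, 1.716]
wrist_force: [-0.7, -0.4, -0.1]
width: 0.0798
finger_force: 0.0
```

>>> {"op": "carry_out", "data": {"motion": "-0.09 -0.01 0 0.01; -0.18 -0.02 0 0.03; -0.27 -0.03 0 0.04; -0.36 -0.04 0 0.06; -0.452 -0.047 0 0.069; -0.452 -0.047 0 0.069; -0.452 -0.047 0 0.069; -0.452 -0.047 0 0.069"}}

```text
time: 43.65
tool_pos: [0.4722, -0.3518, 0.1609]
ee_rot: [-3.141, -0.001, 1.502]
wrist_force: [0.6, -1.1, -0.0]
width: 0.0799
finger_force: 0.0
```

```bash
python3 - <<'E'
from plan import plan
plan([(.4717,-.352,.0365,86)])
E
```

```text
t 43.65 [ 0.4722 -0.3518  0.1609 86.0516]
-0 -0 0.12 0; -0 -0 0.24 0; -0 -0 0.36 0; -0 -0 0.47 0; -0 -0 0.59 0; -0 -0 0.71 0; -0.001 -0.004 0.829 0; -0.001 -0.004 0.829 0   -> [ 4.72e-01 -3.52e-01  3.70e-02  8.60e+01]
```

>>> {"op": "carry_out", "data": {"motion": "0 0 0.12 0; 0 0 0.28 0; 0 0 0.44 0; 0 0 0.6 0; 0 0 0.72 0; 0 0 0.8 0; 0 -0.004 0.829 0; 0 -0.004 0.829 0"}}

```text
time: 44.45
tool_pos: [0.4715, -0.352, 0.0365]
ee_rot: [-3.141, -0.0, 1.501]
wrist_force: [0.2, -0.2, -0.3]
width: 0.0797
finger_force: 0.0
```

>>> {"op": "carry_out", "data": {"motion": "0 0 0 0; 0 0 0 0; 0 0 0 0; 0 0 0 0; 0 0 0 0; 0 0 0 0; 0 0 0 0; 0 0 0 0"}}

```text
time: 45.25
tool_pos: [0.4716, -0.3523, 0.0365]
ee_rot: [-3.142, -0.0, 1.501]
wrist_force: [0.5, 0.5, -0.0]
width: 0.0799
finger_force: 0.0
```

>>> {"op": "carry_out", "data": {"motion": "0 0 0 0; 0 0 0 0; 0 0 0 0; 0 0 0 0; 0 0 0 0; 0 0 0 0; 0 0 0 0; 0 0 0 0", "grip": -1}}

```text
time: 46.05
tool_pos: [0.4716, -0.3524, 0.0366]
ee_rot: [-3.142, -0.0, 1.501]
wrist_force: [-0.1, -0.5, -0.3]
width: 0.0568
finger_force: 29.9
```

```bash
python3 - <<'E'
from plan import plan
from bench import robot
p=robot.get_obs()["tool_pos"]
plan([(p[0],p[1],.162,86),(.5759,.3589,.162,86)])
E
```

```text
t 46.05 [ 4.71600e-01 -3.52400e-01  3.66000e-02  8.59873e+01]
0 0 -0.12 -0; 0 0 -0.24 -0; 0 0 -0.36 -0; 0 0 -0.48 -0; 0 0 -0.6 -0; 0 0 -0.72 -0; 0 0 -0.836 -0; 0 0 -0.836 -0   -> [ 0.472 -0.352  0.162 86.   ]
0.14 0.01 -0 -0; 0.29 0.02 -0 -0; 0.43 0.03 -0 -0; 0.57 0.04 -0 -0; 0.71 0.05 -0 -0; 0.86 0.07 -0 -0; 0.999 0.076 -0 -0; 0.999 0.076 -0 -0   -> [ 0.493 -0.204  0.162 86.   ]
0.14 0.01 -0 -0; 0.29 0.02 -0 -0; 0.43 0.03 -0 -0; 0.57 0.04 -0 -0; 0.71 0.05 -0 -0; 0.86 0.07 -0 -0; 0.999 0.076 -0 -0; 0.999 0.076 -0 -0   -> [ 5.15e-01 -5.50e-02  1.62e-01  8.60e+01]
0.14 0.01 -0 -0; 0.29 0.02 -0 -0; 0.43 0.03 -0 -0; 0.57 0.04 -0 -0; 0.71 0.05 -0 -0; 0.86 0.07 -0 -0; 0.999 0.076 -0 -0; 0.999 0.076 -0 -0   -> [ 0.537  0.094  0.162 86.   ]
0.14 0.01 -0 -0; 0.29 0.02 -0 -0; 0.43 0.03 -0 -0; 0.57 0.04 -0 -0; 0.71 0.05 -0 -0; 0.86 0.07 -0 -0; 0.999 0.076 -0 -0; 0.999 0.076 -0 -0   -> [ 0.559  0.242  0.162 86.   ]
0.11 0.01 -0 -0; 0.22 0.02 -0 -0; 0.34 0.03 -0 -0; 0.45 0.03 -0 -0; 0.56 0.04 -0 -0; 0.67 0.05 -0 -0; 0.783 0.059 -0 -0; 0.783 0.059 -0 -0   -> [ 0.576  0.359  0.162 86.   ]
```

>>> {"op": "carry_out", "data": {"motion": "0 0 -0.03 0; 0 0 -0.1 0; 0 0 -0.22 0; 0 0 -0.36 0; 0 0 -0.5 0; 0 0 -0.64 0; 0 0 -0.77 0; 0 0 -0.83 0"}}

```text
time: 46.85
tool_pos: [0.4725, -0.3532, 0.1646]
ee_rot: [3.138, 0.003, 1.501]
wrist_force: [0.3, 0.4, -0.7]
width: 0.0565
finger_force: 29.9
```

>>> {"op": "carry_out", "data": {"motion": "0.05 0 0 0; 0.15 0.01 0 0; 0.28 0.02 0 0; 0.42 0.03 0 0; 0.56 0.04 0 0; 0.7 0.05 0 0; 0.85 0.065 0 0; 1 0.076 0 0"}}

```text
time: 47.65
tool_pos: [0.4929, -0.2005, 0.1598]
ee_rot: [-3.139, -0.002, 1.502]
wrist_force: [0.2, -0.4, 0.0]
width: 0.0566
finger_force: 29.9
```

>>> {"op": "carry_out", "data": {"motion": "0.12 0.01 0 0; 0.25 0.02 0 0; 0.37 0.03 0 0; 0.5 0.04 0 0; 0.62 0.05 0 0; 0.75 0.06 0 0; 0.87 0.07 0 0; 1 0.076 0 0"}}

```text
time: 48.45
tool_pos: [0.5142, -0.0522, 0.1598]
ee_rot: [-3.139, -0.001, 1.502]
wrist_force: [-0.2, 0.4, -1.3]
width: 0.0567
finger_force: 29.9
```

>>> {"op": "carry_out", "data": {"motion": "0.12 0.01 0 0; 0.25 0.02 0 0; 0.37 0.03 0 0; 0.5 0.04 0 0; 0.62 0.05 0 0; 0.75 0.06 0 0; 0.87 0.07 0 0; 1 0.076 0 0"}}

```text
time: 49.25
tool_pos: [0.5355, 0.0963, 0.1597]
ee_rot: [-3.139, -0.0, 1.502]
wrist_force: [0.4, 0.2, -0.7]
width: 0.0566
finger_force: 29.9
```

>>> {"op": "carry_out", "data": {"motion": "0.12 0.01 0 0; 0.25 0.02 0 0; 0.37 0.03 0 0; 0.5 0.04 0 0; 0.62 0.05 0 0; 0.75 0.06 0 0; 0.87 0.07 0 0; 1 0.076 0 0"}}

```text
time: 50.05
tool_pos: [0.5585, 0.2445, 0.1606]
ee_rot: [-3.141, 0.0, 1.501]
wrist_force: [0.1, -0.3, -1.5]
width: 0.0567
finger_force: 29.9
```

>>> {"op": "carry_out", "data": {"motion": "0.12 0.01 0 0; 0.25 0.02 0 0; 0.38 0.03 0 0; 0.5 0.04 0 0; 0.62 0.05 0 0; 0.72 0.055 0 0; 0.779 0.059 0 0; 0.779 0.059 0 0"}}

```text
time: 50.85
tool_pos: [0.5759, 0.3601, 0.1607]
ee_rot: [-3.141, 0.0, 1.502]
wrist_force: [-0.5, 1.1, -0.7]
width: 0.0568
finger_force: 29.9
```

>>> {"op": "carry_out", "data": {"motion": "0 0 0.05 0; 0 0 0.16 0; 0 0 0.3 0; 0 0 0.44 0; 0 0 0.58 0; 0 0 0.69 0; 0 0 0.76 0; 0 0 0.78 0"}}

```text
time: 51.65
tool_pos: [0.5753, 0.3581, 0.0424]
ee_rot: [-3.139, 0.001, 1.5]
wrist_force: [-0.6, 0.2, -0.3]
width: 0.0568
finger_force: 29.9
```

>>> {"op": "carry_out", "data": {"motion": "0 0 0 0; 0 0 0 0; 0 0 0 0; 0 0 0 0; 0 0 0 0; 0 0 0 0; 0 0 0 0; 0 0 0 0"}}

```text
time: 52.45
tool_pos: [0.576, 0.3589, 0.0441]
ee_rot: [-3.142, -0.0, 1.501]
wrist_force: [-0.2, -0.4, -1.6]
width: 0.0567
finger_force: 29.9
```

Lower 5.6 mm to contact.

>>> {"op": "carry_out", "data": {"motion": "0 0 0.008 0; 0 0 0.016 0; 0 0 0.023 0; 0 0 0.028 0; 0 0 0.032 0; 0 0 0.035 0; 0 0 0.036 0; 0 0 0.036 0"}}

```text
time: 53.25
tool_pos: [0.5761, 0.3589, 0.0387]
ee_rot: [3.142, -0.0, 1.501]
wrist_force: [0.2, -0.8, -0.4]
width: 0.0566
finger_force: 29.9
```

>>> {"op": "carry_out", "data": {"motion": "0 0 0 0; 0 0 0.003 0; 0 0 0.003 0; 0 0 0.003 0; 0 0 0.003 0; 0 0 0.003 0; 0 0 0.003 0; 0 0 0.003 0"}}

```text
time: 54.05
tool_pos: [0.5762, 0.359, 0.0386]
ee_rot: [3.141, -0.0, 1.501]
wrist_force: [-0.5, 0.2, 0.7]
width: 0.0566
finger_force: 30.0
```

>>> {"op": "carry_out", "data": {"motion": "0 0 0.003 0; 0 0 0.003 0; 0 0 0.003 0; 0 0 0.003 0; 0 0 0.003 0; 0 0 0.003 0; 0 0 0.003 0; 0 0 0.003 0"}}

```text
time: 54.85
tool_pos: [0.5762, 0.359, 0.0385]
ee_rot: [3.141, -0.0, 1.501]
wrist_force: [-1.8, -1.1, 5.0]
width: 0.0569
finger_force: 30.1
```

>>> {"op": "carry_out", "data": {"motion": "0 0 0 0; 0 0 0 0; 0 0 0 0; 0 0 0 0; 0 0 0 0; 0 0 -0.05 0; 0 0 -0.12 0; 0 0 -0.2 0", "grip": 0.53}}

```text
time: 55.65
tool_pos: [0.5762, 0.359, 0.069]
ee_rot: [3.141, -0.0, 1.501]
wrist_force: [0.2, 0.2, -0.5]
width: 0.0719
finger_force: 0.0
```

>>> {"op": "carry_out", "data": {"motion": "0 0 -0.1 0; 0 0 -0.25 0; 0 0 -0.4 0; 0 0 -0.55 0; 0 0 -0.62 0; 0 0 -0.62 0; 0 0 -0.62 0; 0 0 -0.62 0"}}

```text
time: 56.45
tool_pos: [0.5753, 0.3585, 0.159]
ee_rot: [-3.139, 0.002, 1.501]
wrist_force: [-0.2, -0.0, 0.0]
width: 0.072
finger_force: 0.0
```

```bash
python3 - <<'E'
from plan import plan
plan([(.47,-.1137,.16,86)])
from h import *
t=cam("top"); s=cam("side")
L=(.47,-.1137)
for c,n in((t,"top"),(s,"side")):
    g=cv2.cvtColor(c["image"],cv2.COLOR_RGB2GRAY)
    q=proj(c,[L[0],L[1],.040])[0]
    if n=="side":
        m,ce,k=blob(g<45,q); yy,xx=np.nonzero(m); print(n,k,q,ce,"knob mid",ray(c,*ce,.040))
    else:
        m,ce,k=blob(g<55,q); print(n,k,q,ce,"knob",ray(c,*ce,.045), ray(c,*ce,.040))
def crop(s,x,y,w,h,f,items):
    im=cv2.cvtColor(s["image"],cv2.COLOR_RGB2BGR)[y:y+h,x:x+w]; im=cv2.resize(im,None,fx=f,fy=f,interpolation=cv2.INTER_CUBIC); im=cv2.convertScaleAbs(im,alpha=1.3,beta=10)
    for c,rr,z in items:
        for a in (proj(s,circ(c,rr,z,72))-[x,y]+.5)*f: cv2.circle(im,tuple(int(v) for v in a),1,(255,0,255),-1)
    return im
B=(.575,.223); it=[(B,.043,.066),(B,.036,.066),(L,.044,.014),(L,.011,.048)]
A=crop(t,150,160,70,70,5.5,it); C=crop(t,335,225,70,70,5.5,it); D=crop(s,250,150,70,70,5.5,it); E=crop(s,300,260,70,70,5.5,it)
im=np.vstack([np.hstack([A,D]),np.hstack([C,E])]); im=cv2.resize(im,(600,600)); cv2.imwrite("pics/g.png",im)
E
```

```text
t 56.45 [ 0.5753  0.3585  0.159  85.9883]
-0.14 -0.02 -0 -0; -0.29 -0.04 -0 -0; -0.43 -0.06 -0 -0; -0.57 -0.09 -0 -0; -0.71 -0.11 -0 -0; -0.86 -0.13 -0 -0; -0.999 -0.15 -0.002 -0; -0.999 -0.15 -0.002 -0   -> [ 0.542  0.211  0.159 85.992]
-0.14 -0.02 -0 -0; -0.29 -0.04 -0 -0; -0.43 -0.06 -0 -0; -0.57 -0.09 -0 -0; -0.71 -0.11 -0 -0; -0.86 -0.13 -0 -0; -0.999 -0.151 -0.002 -0; -0.999 -0.151 -0.002 -0   -> [5.0900e-01 6.3000e-02 1.6000e-01 8.5996e+01]
-0.14 -0.02 -0 -0; -0.29 -0.04 -0 -0; -0.43 -0.06 -0 -0; -0.57 -0.09 -0 -0; -0.71 -0.11 -0 -0; -0.86 -0.13 -0 -0; -0.999 -0.151 -0.002 -0; -0.999 -0.151 -0.002 -0   -> [ 4.7600e-01 -8.5000e-02  1.6000e-01  8.5999e+01]
-0.03 -0 -0 -0; -0.06 -0.01 -0 -0; -0.08 -0.01 -0 -0; -0.11 -0.02 -0 -0; -0.14 -0.02 -0 -0; -0.17 -0.02 -0 -0; -0.193 -0.029 -0 -0; -0.193 -0.029 -0 -0   -> [ 0.47  -0.114  0.16  86.   ]
top 110 [371.02139703 256.58147257] [371.26363636 256.38181818] knob [ 0.46972162 -0.11357     0.045     ] [ 0.47036143 -0.11413364  0.04      ]
side 68 [331.91338133 281.68085353] [332.01470588 283.70588235] knob mid [ 0.46695391 -0.11846291  0.04      ]
```

View pics/g.png

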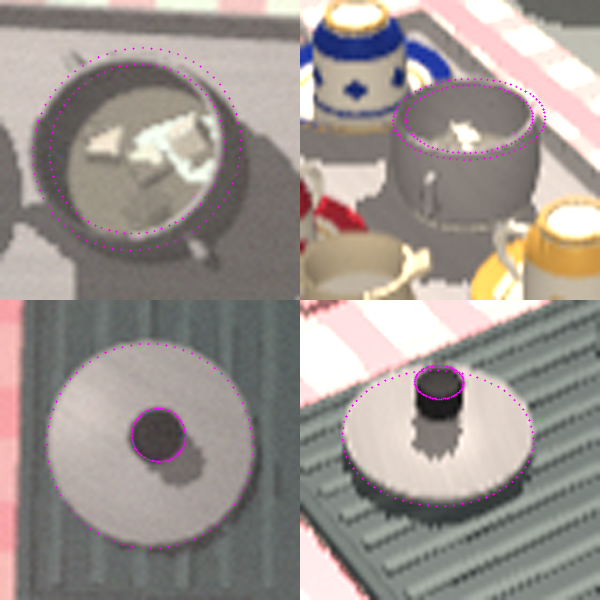

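The overlays show the lid at (0.470, -0.1137) fitting exactly in both views (crop 150,443 and 438,435). The bowl's mouth is within about 1–2 mm of (0.575, 0.223). The blue cup stands upright on its saucer. I'll move to the lid and refine the bowl's position on the way.

>>> {"op": "carry_out", "data": {"motion": "-0.14 -0.02 0 0; -0.29 -0.04 0 0; -0.43 -0.06 0 0; -0.57 -0.09 0 0; -0.71 -0.11 0 0; -0.86 -0.13 0 0; -1 -0.15 0 0; -1 -0.15 0 0", "grip": 0.06}}

```text
time: 57.35
tool_pos: [0.5425, 0.2087, 0.1601]
ee_rot: [-3.14, 0.001, 1.498]
wrist_force: [0.3, -0.2, 0.2]
width: 0.0501
finger_force: 0.0
```

>>> {"op": "carry_out", "data": {"motion": "-0.14 -0.02 0 0; -0.29 -0.04 0 0; -0.43 -0.06 0 0; -0.57 -0.09 0 0; -0.71 -0.11 0 0; -0.86 -0.13 0 0; -1 -0.15 0 0; -1 -0.15 0 0"}}

```text
time: 58.15
tool_pos: [0.51, 0.0617, 0.1604]
ee_rot: [-3.141, 0.0, 1.498]
wrist_force: [-0.1, 1.9, 0.6]
width: 0.0502
finger_force: 0.0
```

>>> {"op": "carry_out", "data": {"motion": "-0.14 -0.02 0 0; -0.29 -0.04 0 0; -0.43 -0.06 0 0; -0.57 -0.09 0 0; -0.71 -0.11 0 0; -0.86 -0.13 0 0; -1 -0.15 0 0; -1 -0.15 0 0"}}

```text
time: 58.95
tool_pos: [0.4775, -0.086, 0.1605]
ee_rot: [-3.141, -0.0, 1.499]
wrist_force: [0.6, 0.6, 0.0]
width: 0.0499
finger_force: 0.0
```

>>> {"op": "carry_out", "data": {"motion": "-0.05 -0.01 0 0; -0.1 -0.02 0 0; -0.15 -0.02 0 0; -0.19 -0.03 0 0; -0.19 -0.03 0 0; -0.19 -0.03 0 0; -0.19 -0.03 0 0; -0.19 -0.03 0 0"}}

```text
time: 59.75
tool_pos: [0.4708, -0.1132, 0.1608]
ee_rot: [3.142, -0.0, 1.501]
wrist_force: [0.5, -0.3, -0.1]
width: 0.0499
finger_force: 0.0
```

```bash
python3 - <<'E'
from plan import plan
plan([(.47,-.1137,.055,86)])
from h import *
t=cam("top"); s=cam("side"); B=(.575,.223)
def crop(s,x,y,w,h,f,items):
    im=cv2.cvtColor(s["image"],cv2.COLOR_RGB2BGR)[y:y+h,x:x+w]; im=cv2.resize(im,None,fx=f,fy=f,interpolation=cv2.INTER_CUBIC); im=cv2.convertScaleAbs(im,alpha=1.6,beta=0)
    for c,rr,z in items:
        for a in (proj(s,circ(c,rr,z,36))-[x,y]+.5)*f: cv2.circle(im,tuple(int(v) for v in a),1,(255,0,255),-1)
    return im
it=[(B,.036,.066)]
cv2.imwrite("pics/i.png",np.hstack([crop(t,155,168,56,56,7,it),crop(s,264,158,56,56,7,it)]))
E
```

```text
t 59.75 [ 0.4708 -0.1132  0.1608 86.0062]
-0 -0 0.1 0; -0 -0 0.2 0; -0 -0 0.3 0; -0 -0 0.4 0; -0 -0 0.5 0; -0 -0 0.61 0; -0.004 -0.005 0.706 0; -0.004 -0.005 0.706 0   -> [ 4.70e-01 -1.14e-01  5.50e-02  8.60e+01]
```

View pics/i.png

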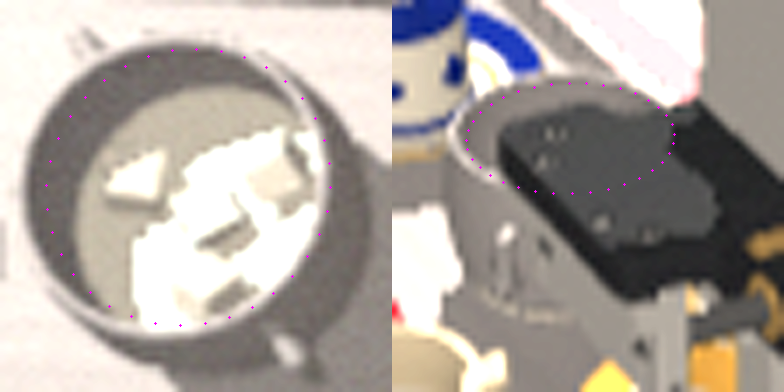

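The top crop shows the mouth's inner edge spanning x 35–318 and y 48–322. My circle sits about 1.4 image px to its right, so the bowl is at about (0.575, 0.225), which agrees with the side view. Next I pick up the lid by its knob.

>>> {"op": "carry_out", "data": {"motion": "-0.004 -0.005 0.1 0; -0.004 -0.005 0.25 0; -0.004 -0.005 0.4 0; -0.004 -0.005 0.55 0; -0.004 -0.005 0.66 0; -0.004 -0.005 0.72 0; -0.004 -0.005 0.75 0; -0.004 -0.005 0.75 0"}}

```text
time: 60.65
tool_pos: [0.47, -0.1139, 0.0482]
ee_rot: [-3.141, -0.0, 1.501]
wrist_force: [-0.0, 0.3, -1.0]
width: 0.05
finger_force: 0.0
```

>>> {"op": "carry_out", "data": {"motion": "0 0 0 0; 0 0 0.01 0; 0 0 0.02 0; 0 0 0.03 0; 0 0 0.036 0; 0 0 0.036 0; 0 0 0.036 0; 0 0 0.036 0"}}

```text
time: 61.45
tool_pos: [0.47, -0.1139, 0.043]
ee_rot: [3.141, -0.0, 1.501]
wrist_force: [0.3, -0.7, -0.6]
width: 0.0496
finger_force: 0.0
```

>>> {"op": "carry_out", "data": {"motion": "0 0 0 0; 0 0 0 0; 0 0 0 0; 0 0 0 0; 0 0 0 0; 0 0 0 0; 0 0 0 0; 0 0 0 0", "grip": -1}}

```text
time: 62.25
tool_pos: [0.47, -0.1139, 0.0429]
ee_rot: [3.141, -0.0, 1.501]
wrist_force: [-0.0, 0.1, -0.0]
width: 0.0211
finger_force: 30.0
```

>>> {"op": "carry_out", "data": {"motion": "0 0 -0.02 0; 0 0 -0.06 0; 0 0 -0.14 0; 0 0 -0.26 0; 0 0 -0.4 0; 0 0 -0.54 0; 0 0 -0.68 0; 0 0 -0.78 0"}}

```text
time: 63.05
tool_pos: [0.4707, -0.1142, 0.1629]
ee_rot: [3.138, 0.001, 1.501]
wrist_force: [-0.0, -0.2, -1.0]
width: 0.0213
finger_force: 30.0
```

```bash
python3 - <<'E'
from plan import plan
plan([(.575,.225,.16,86)])
from h import *
s=cam("side"); im=cv2.cvtColor(s["image"],cv2.COLOR_RGB2BGR)[130:400,200:500]
cv2.imwrite("pics/j.png",cv2.resize(im,None,fx=2,fy=2,interpolation=cv2.INTER_CUBIC))
E
```

```text
t 63.05 [ 0.4707 -0.1142  0.1629 85.9859]
0.14 0.03 0 -0; 0.29 0.07 0 -0; 0.43 0.1 0 -0; 0.57 0.13 0 -0; 0.71 0.17 0.01 -0; 0.86 0.2 0.01 -0; 0.999 0.232 0.008 -0; 0.999 0.232 0.008 -0   -> [5.1600e-01 3.3000e-02 1.6200e-01 8.5992e+01]
0.14 0.03 0 -0; 0.29 0.07 0 -0; 0.43 0.1 0 -0; 0.57 0.13 0 -0; 0.71 0.17 0.01 -0; 0.86 0.2 0.01 -0; 0.999 0.232 0.008 -0; 0.999 0.232 0.008 -0   -> [ 0.561  0.18   0.16  85.998]
0.04 0.01 0 -0; 0.09 0.02 0 -0; 0.13 0.03 0 -0; 0.17 0.04 0 -0; 0.22 0.05 0 -0; 0.26 0.06 0 -0; 0.306 0.071 0.003 -0; 0.306 0.071 0.003 -0   -> [ 0.575  0.225  0.16  86.   ]
```

View pics/j.png

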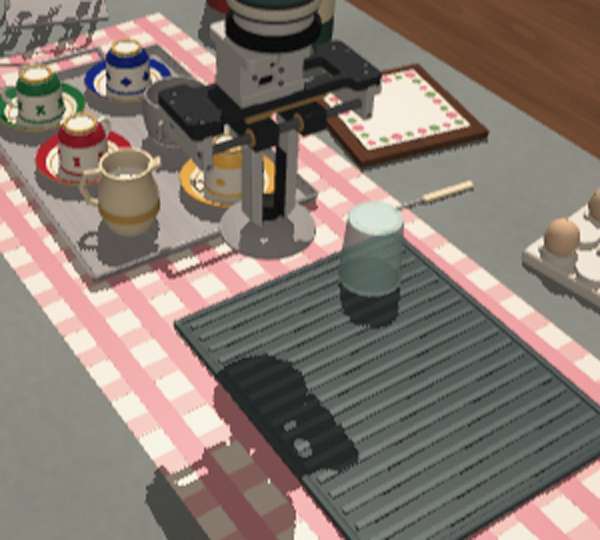

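The picture shows the lid held level (268,230), and all four cups standing upright in the wells of their own saucers. Carrying the lid to the bowl.

>>> {"op": "carry_out", "data": {"motion": "0.04 0.01 0 0; 0.11 0.03 0 0; 0.2 0.05 0 0; 0.3 0.07 0 0; 0.42 0.1 0 0; 0.53 0.12 0 0; 0.65 0.15 0 0; 0.768 0.18 0 0"}}

```text
time: 63.9
tool_pos: [0.5046, 0.0012, 0.1586]
ee_rot: [-3.139, -0.001, 1.502]
wrist_force: [-0.2, 0.3, -1.0]
width: 0.0212
finger_force: 30.0
```

>>> {"op": "carry_out", "data": {"motion": "0.1 0.02 0 0; 0.19 0.04 0 0; 0.29 0.07 0 0; 0.38 0.09 0 0; 0.48 0.11 0 0; 0.58 0.13 0 0; 0.67 0.16 0 0; 0.768 0.18 0 0"}}

```text
time: 64.7
tool_pos: [0.5404, 0.1132, 0.16]
ee_rot: [3.141, 0.0, 1.501]
wrist_force: [-0.3, -0.0, -1.1]
width: 0.021
finger_force: 30.0
```

>>> {"op": "carry_out", "data": {"motion": "0.1 0.02 0 0; 0.21 0.05 0 0; 0.33 0.08 0 0; 0.44 0.1 0 0; 0.56 0.13 0 0; 0.67 0.16 0 0; 0.74 0.175 0 0; 0.768 0.18 0 0"}}

```text
time: 65.5
tool_pos: [0.5752, 0.2264, 0.1597]
ee_rot: [-3.141, -0.0, 1.502]
wrist_force: [-0.1, -0.8, -0.6]
width: 0.0212
finger_force: 30.0
```

>>> {"op": "carry_out", "data": {"motion": "0 0 0.03 0; 0 0 0.08 0; 0 0 0.15 0; 0 0 0.22 0; 0 0 0.28 0; 0 0 0.32 0; 0 0 0.34 0; 0 0 0.34 0"}}

```text
time: 66.3
tool_pos: [0.5747, 0.225, 0.1083]
ee_rot: [-3.141, 0.0, 1.501]
wrist_force: [-0.7, -0.2, -1.0]
width: 0.021
finger_force: 30.0
```

>>> {"op": "carry_out", "data": {"motion": "0 0 0 0; 0 0 0 0; 0 0 0 0; 0 0 0 0; 0 0 0 0; 0 0 0 0; 0 0 0 0; 0 0 0 0"}}

```text
time: 67.1
tool_pos: [0.575, 0.2252, 0.109]
ee_rot: [3.142, -0.0, 1.501]
wrist_force: [-0.5, 1.0, -0.7]
width: 0.021
finger_force: 30.0
```

```bash
python3 - <<'E'
from plan import plan
plan([(.575,.225,.0965,86)])
from h import *
out=[]
for n,(x,y,w,h) in (("side",(240,120,110,110)),("top",(135,140,110,110))):
    s=cam(n); im=cv2.cvtColor(s["image"],cv2.COLOR_RGB2BGR)[y:y+h,x:x+w]; out.append(cv2.resize(im,None,fx=3.6,fy=3.6,interpolation=cv2.INTER_CUBIC))
cv2.imwrite("pics/k.png",cv2.convertScaleAbs(np.hstack(out),alpha=1.4))
E
```

```text
t 67.1 [ 0.575   0.2252  0.109  85.9871]
-0 0 0.01 -0; -0 0 0.02 -0; -0 0 0.04 -0; -0 0 0.05 -0; -0 0 0.06 -0; -0 0 0.07 -0; -0.001 0 0.083 -0; -0.001 0 0.083 -0   -> [ 0.575  0.225  0.096 86.   ]
```

View pics/k.png

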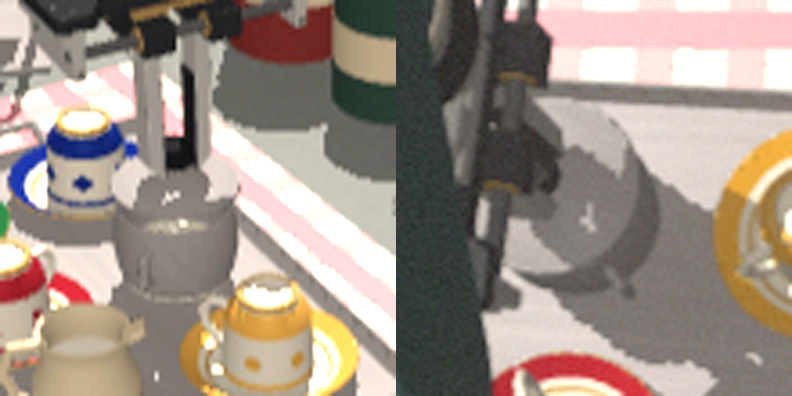

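The side crop shows the lid (x 112–238) hovering squarely over the bowl (x 114–238). Lowering gently.

>>> {"op": "carry_out", "data": {"motion": "0 0 0.015 0; 0 0 0.03 0; 0 0 0.042 0; 0 0 0.053 0; 0 0 0.063 0; 0 0 0.07 0; 0 0 0.075 0; 0 0 0.075 0"}}

```text
time: 68.0
tool_pos: [0.5749, 0.2251, 0.0976]
ee_rot: [-3.141, -0.0, 1.501]
wrist_force: [1.1, 0.2, -0.8]
width: 0.0214
finger_force: 30.0
```

>>> {"op": "carry_out", "data": {"motion": "0 0 0.004 0; 0 0 0.004 0; 0 0 0.008 0; 0 0 0.008 0; 0 0 0.012 0; 0 0 0.012 0; 0 0 0.012 0; 0 0 0.012 0"}}

```text
time: 68.8
tool_pos: [0.575, 0.2252, 0.0959]
ee_rot: [3.142, -0.0, 1.501]
wrist_force: [0.5, -0.7, 0.7]
width: 0.0213
finger_force: 30.0
```

>>> {"op": "carry_out", "data": {"motion": "0 0 0.003 0; 0 0 0.003 0; 0 0 0.005 0; 0 0 0.005 0; 0 0 0.005 0; 0 0 0.005 0; 0 0 0.005 0; 0 0 0.005 0"}}

```text
time: 69.6
tool_pos: [0.575, 0.2252, 0.0952]
ee_rot: [3.142, -0.0, 1.501]
wrist_force: [-0.4, -0.1, -1.1]
width: 0.021
finger_force: 30.0
```

>>> {"op": "carry_out", "data": {"motion": "0 0 0.003 0; 0 0 0.003 0; 0 0 0.003 0; 0 0 0.003 0; 0 0 0.003 0; 0 0 0.003 0; 0 0 0.003 0; 0 0 0.003 0"}}

```text
time: 70.4
tool_pos: [0.575, 0.2252, 0.0949]
ee_rot: [3.141, -0.0, 1.501]
wrist_force: [-1.2, 0.1, 0.8]
width: 0.0211
finger_force: 30.0
```

>>> {"op": "carry_out", "data": {"motion": "0 0 0.003 0; 0 0 0.003 0; 0 0 0.003 0; 0 0 0.003 0; 0 0 0.003 0; 0 0 0.003 0; 0 0 0.003 0; 0 0 0.003 0"}}

```text
time: 71.2
tool_pos: [0.575, 0.2252, 0.0949]
ee_rot: [3.141, -0.0, 1.501]
wrist_force: [-2.0, -1.5, 5.7]
width: 0.0212
finger_force: 30.0
```

>>> {"op": "carry_out", "data": {"motion": "0 0 0 0; 0 0 0 0; 0 0 0 0; 0 0 0 0; 0 0 0 0; 0 0 -0.05 0; 0 0 -0.12 0; 0 0 -0.22 0", "grip": 0.06}}

```text
time: 72.0
tool_pos: [0.5748, 0.2251, 0.128]
ee_rot: [-3.141, 0.0, 1.501]
wrist_force: [-0.5, -0.0, 0.9]
width: 0.0497
finger_force: 0.0
```

>>> {"op": "carry_out", "data": {"motion": "0 0 -0.1 0; 0 0 -0.25 0; 0 0 -0.4 0; 0 0 -0.5 0; -0.1 -0.1 -0.6 0; -0.3 -0.3 -0.6 0; -0.5 -0.5 -0.6 0; -0.6 -0.6 -0.6 0"}}

```text
time: 72.8
tool_pos: [0.4771, 0.1403, 0.2186]
ee_rot: [3.14, 0.0, 1.5]
wrist_force: [0.3, -0.6, -0.1]
width: 0.0498
finger_force: 0.0
```

>>> {"op": "carry_out", "data": {"motion": "-0.2 -0.2 0 0; -0.4 -0.4 0 0; -0.6 -0.6 0 0; -0.8 -0.8 0 0; -1 -1 0 0; -1 -1 0 0; -1 -1 0 0; -1 -1 0 0"}}

```text
time: 73.6
tool_pos: [0.3195, 0.003, 0.2177]
ee_rot: [3.14, -0.0, 1.501]
wrist_force: [0.5, 0.0, -0.2]
width: 0.0497
finger_force: 0.0
```

```bash
python3 - <<'E'
from h import *
print(robot.get_obs()["tool_pos"])
out=[]
B=(.575,.225)
S={"blue":(.5759,.3589),"yellow":(.5689,.1015),"green":(.4501,.3608),"red":(.4466,.2312)}
for n,(x,y,w,h) in (("side",(175,130,190,150)),("top",(60,145,250,180))):
    s=cam(n); f=800/2/w; im=cv2.cvtColor(s["image"],cv2.COLOR_RGB2BGR)[y:y+h,x:x+w]; f=2.1 if n=="side" else 1.6
    f=790/w if n=="top" else 300/h
    im=cv2.convertScaleAbs(cv2.resize(im,None,fx=f,fy=f,interpolation=cv2.INTER_CUBIC),alpha=1.3)
    for c,r,z in [(p,.019,.068) for p in S.values()]+[(p,.058,.021) for p in S.values()]+[(B,.044,.068),(B,.011,.100)]:
        for a in (proj(s,circ(c,r,z,30))-[x,y]+.5)*f: cv2.circle(im,tuple(int(v) for v in a),1,(255,0,255),-1)
    cv2.imwrite(f"pics/end_{n}.png",im[:600])
E
```

```text
[0.31945059 0.00295642 0.21772729]
```

View pics/end_top.png

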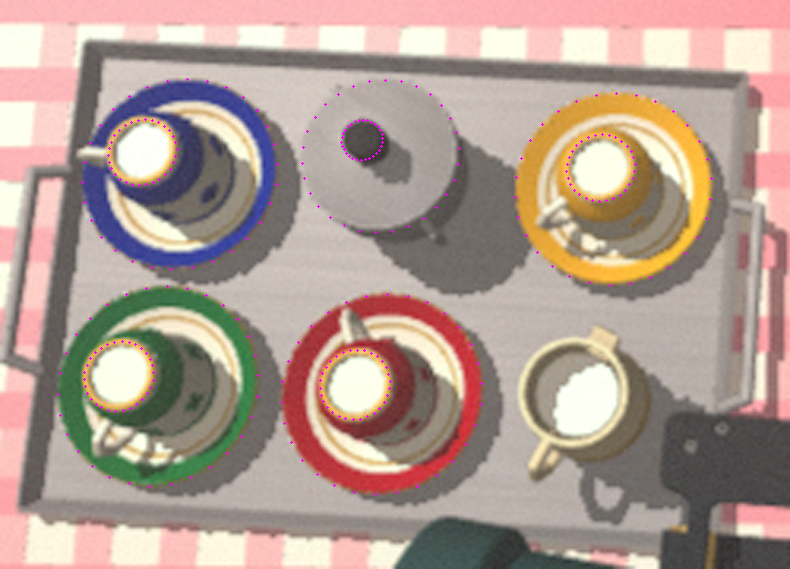

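View pics/end_side.png

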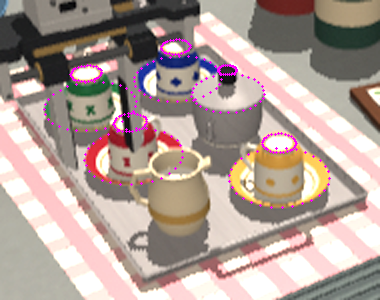

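Both views match the predicted circles. Foot rings, saucers, lid disc and knob (363,140) are all where they should be, the lid is level, and the robot touches nothing. Handing in.

```bash
python3 -c "
from bench import robot
print(robot.close_job())"
```

```text
the job is handed in; nothing more can be done
None
```

The job is handed in after about 74 s on the robot's clock: the last pictures show all four cups upside down and centred on their own-colour saucers, and the sugar bowl closed with its lid level; the judge's result was not shown.

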